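Make up the marking-out kit and the bolting-up kit

TASK

Make up the two kits: the marker pen, the roll of black tape and the battery go into the marking-out tray (the one with three empty cut-outs), the shorter of the two spanners and the tin into the bolting-up tray (the one with the row of sockets). Each thing goes into the cut-out made for it, right down on the cut-out's floor, tape flat and tin upright; leave the long spanner, the masking tape and the screwdriver where they are.

Things in the scene. Friction and masses are not known exactly. Their poses are not given: they have to be found in the camera images.
- tray_marking: Fixed kit tray, a dark foam slab 146 x 204 x 16 mm on a lighter base; origin at the centre of its underside, x across, y along its length. Cut-outs 10 mm deep, floor 6 mm above the table, wider finger troughs of the same depth. Centres (x, y) mm: marker (-32, 8), 32 x 154, trough 64 x 48; black tape (36, -40), round, 68 across, trough 36 x 106 (along y); battery (33, 62), 30 x 62, trough 68 x 34 (along x).
- tray_bolting: Fixed kit tray, a dark foam slab 146 x 204 x 16 mm on a lighter base; origin at the centre of its underside, x across, y along its length. Cut-outs 10 mm deep, floor 6 mm above the table, wider finger troughs of the same depth. Centres (x, y) mm: spanner (-33, 0), 42 x 191, trough 68 x 52; tin (34, 62), round, 70 across, no trough. Four steel sockets fixed at x 42, y -84 to -10, tops 31 mm above the table.
- marker: Marker pen, black and white, 17 x 138 x 18 mm, lying along its y axis; origin at the centre of its underside. 20 g. Either end may point either way in its cut-out.
- tape_black: Small roll of black tape lying flat, 53 x 51 x 19 mm; origin at the centre of its underside, z up. Solid to the gripper: grip it across the outside. 50 g.
- battery_mid (a point): Centre of the AA battery, 16 mm in diameter, 50 mm long, lying along its y axis, centre 8 mm above what it lies on; it can roll a little, so its other axes may point anywhere. 23 g. Grip it low, through its middle. Either way round in its cut-out.
- spanner_short: The shorter combination spanner, plain steel, 29 x 179 x 10 mm, lying along its y axis, shank 15 mm wide and 8 mm high; origin at the centre of its underside (shank centre 1.5 mm to -x). 180 g. Either end may point either way.
- screw_tin: Upright round tin, 58 mm in diameter, 72 mm tall; origin at the centre of its underside, z up. 180 g.
- spanner_long: Bystander: the longer spanner, same look, 36 x 218 x 10 mm, lying at the back along its y axis; origin at the centre of its underside. Not to be moved.
- tape_masking: Bystander: big pale roll of masking tape, 100 x 98 x 25 mm, lying flat; origin at the centre of its underside. Not to be moved.
- screwdriver: Bystander: screwdriver, 30 x 220 x 30 mm, lying along its y axis by the front edge of the table; origin at the centre of its underside. Not to be moved.

How it is judged:
By the outcome, as a careful person would: the job done as asked, in the order asked, and still so for the second after the job is handed in, with the robot touching nothing.
It also fails if it takes over 134 s, if anything falls off the work surface, if the arm or the gripper's body presses on something with over 40 N, if the wrist force passes 120 N, or if a joint passes its speed limit or range.

ROBOT

A 6-joint arm with a two-finger parallel gripper is mounted at the origin on a cart in front of the work surface, level with it; the furniture and walls round the work are solid. World frame = base frame: x ahead of the robot, y to its left, z up, the work surface at z = 0. Lengths are in m, angles in rad, forces in N, time in s.
With the tool pointing down it reaches from about 0.35 to 0.975 m from the base axis. Payload 7.1 kg.
Tool frame: the origin (TCP) lies on the mounting face of the last link; the fingertips stand 182 mm ahead of it and the grasp point (between the pads) lies 163 mm ahead of it; z points along the fingers, y is the direction in which the jaws open and shut (so a half turn about z gives the same grasp; the last joint's range is limited). The gripper opens to 88 mm and grips with 3 to 60 N. Pads are 20 mm wide; open, the fingers measure 115 mm over their backs; the gripper's body (75 mm by 178 mm) begins 61 mm behind the grasp point.
Start: joints at [1.152, 0.423, 1.63, -0, 1.089, -0.019], TCP at [0.243, 0.576, 0.405] pointing down, gripper open.
Joint ranges: [-3, 3], [-0.9, 2.11], [0.09, 2.58], [-1.31, 4.45], [0.11, 2.69], [-2.54, 2.54]. Speed limits (rad/s): [2.39, 2.39, 3.01, 3.14, 3.14, 3.14].

INTERFACE

Orientations are given as a unit quaternion [w, x, y, z].
In Python, from station import r, cams gives the robot as it stands.
- The arm moves only by the tool play_rows, never from a script. Its argument "motion" is a list that holds one entry, the list of rows, each a list of 7 numbers: the shift along the tool's x, y, z in cm, then the turn, a rotation vector about the tool's x, y, z in rad, then the closure in counts, from 0 (fully open) to 255 (shut). In form: [[[tx, ty, tz, ax, ay, az, claw], ...]]. A call has 1 to 10 rows; each row shifts and turns the commanded pose from where the row before left it, along the tool's axes as they then stand; what a row does not reach is not made up. A row lasts 1/10 s, in which the tool goes at most 50 mm and 8.59 degrees, less where a joint would pass 70% of its speed; a pose out of reach is approached as far as the arm can. A call with a gripper value outside its range is refused whole. The fingers move at their own pace and stop on an object; "force" is the grip in N (left out, the last holds). Time passes only in rows, so rows that do not move let the fingers close. It gives the time, the measured TCP pose, the force and the opening at its end, in the units of the state.
- r.get_obs(): the state, without advancing time (a new reading comes with each control period).
- cams.snapshot(name): name is "scene" or "top"; returns a dict with "pixels" (384x512x3 uint8, red, green, blue), "range_z" (384x512 float32, m along the optical axis (not along the pixel's ray), 0 where there is no reading), "fx", "fy", "cx", "cy" (pixels), "D" ([k1, k2, p1, p2, k3] as OpenCV has them; the pictures are not rectified), "origin" and "rotation" of the camera in the world. Camera axes: x right, y up, looking along -z (the intrinsics and any distortion apply to the point x, -y, -z); pixel columns grow to the right and rows downward; lengths in m; the calibration is good to about 2 mm. A picture is of the moment at which its call begins.
- r.hand_in(): hands the job in, once; it reports no verdict.
The state is a dict: "t": time; "joints": joint angles; "qvel": joint speeds; "joint_efforts": joint torques, N m; "tcp_pos": TCP position; "eef_rot": TCP orientation; "wrist_force": force on the tool from outside, world axes, zero at the start; "wrist_torque": the same for the moment, N m; "gripper_width": finger opening in m.
Only numpy, scipy, OpenCV 4.12 (cv2) and the standard library are available. Lean on these libraries where they do the work, as an engineer would, in place of code of your own. Each camera call takes 0.05 s, during which the arm holds its last target.

## Working session

There is one attempt and no reset: what is moved stays moved. The work goes in short steps, Python scripts to look and compute and a tool call to move; the robot and the scene stay as the last step left them, time stands still between calls to the robot, and variables do not carry over. Pictures are saved under pics/ and viewed, and the job is handed in when it is done.

Besides the shell and the picture viewer there is one more tool, called after "Request:" by a JSON object that holds its "fn" and its "kwargs". play_rows: Moves the arm, as the interface text tells. Its arguments: {"type":"object","properties":{"motion":{"type":"array","items":{"type":"array","items":{"type":"array","items":{"type":"number"}}}},"force":{"type":"number"}},"required":["motion"]}

```bash
ls; mkdir -p pics; cat > h.py <<'E'
import numpy as np, cv2
from station import r, cams
def snap(n):
    return cams.snapshot(n)
def save(s,name,scale=1.5):
    im=cv2.cvtColor(s['pixels'],cv2.COLOR_RGB2BGR)
    im=cv2.resize(im,None,fx=scale,fy=scale,interpolation=cv2.INTER_CUBIC)
    cv2.imwrite('pics/'+name,im)
def cloud(s):
    H,W=s['range_z'].shape
    K=np.array([[s['fx'],0,s['cx']],[0,s['fy'],s['cy']],[0,0,1]],float)
    u,v=np.meshgrid(np.arange(W),np.arange(H))
    p=np.stack([u.ravel(),v.ravel()],1).astype(np.float64)[:,None]
    n=cv2.undistortPoints(p,K,np.array(s['D'],float)).reshape(H,W,2)
    z=s['range_z'].astype(float)
    c=np.stack([n[...,0]*z,-n[...,1]*z,-z],-1)
    w=c@np.array(s['rotation']).T+np.array(s['origin'])
    w[z==0]=np.nan
    return w
E
python3 - <<'E'
from h import *
for n in('scene','top'):
    s=snap(n); save(s,n+'0.png'); np.savez('/tmp/'+n+'0.npz',**s)
    print(n,s['origin'],np.round(s['rotation'],3).tolist(),s['fx'],s['D'])
print(r.get_obs())
E
```

```text
pics
scene [ 0.00467418 -0.99885079  0.6488221 ] [0.833, 0.498, -0.133, -0.202] 456.15041482672024 [0.0154361 0.        0.        0.        0.       ]
top [0.43557419 0.00892392 1.10692745] [-0.699, -0.053, 0.034, 0.713] 355.79433345293825 [-0.03952847  0.          0.          0.          0.        ]
{'t': 0.1, 'joints': array([ 1.15200392e+00,  4.23758236e-01,  1.63059166e+00, -2.43182630e-05,
        1.08858034e+00, -1.90076610e-02]), 'qvel': array([ 1.31381113e-03,  7.72995755e-05, -2.31746621e-03,  1.48166590e-04,
        2.53518154e-03,  6.96507476e-04]), 'joint_efforts': array([ 3.31814908e-04, -5.45621502e+01, -2.74325931e+01,  6.46356982e-02,
        1.88657135e-02, -1.97331764e-05]), 'tcp_pos': array([0.24314682, 0.57550022, 0.40399173]), 'eef_rot': array([-1.34720668e-04,  1.98558271e-01,  9.80088856e-01, -6.55172488e-04]), 'wrist_force': array([ 0.27464241, -0.03905819,  0.93049904]), 'wrist_torque': array([-0.00170769, -0.0070571 , -0.0363009 ]), 'gripper_width': 0.08801075341619065}
```

```bash
python3 - <<'E'
t=open('h.py').read()
t=t.replace("np.array(s['rotation']).T","Rot(s['rotation']).T").replace("def snap","from scipy.spatial.transform import Rotation as RR\ndef Rot(q):\n    q=np.array(q,float); return RR.from_quat([q[1],q[2],q[3],q[0]]).as_matrix()\ndef snap")
open('h.py','w').write(t)
from h import *
for n in('top','scene'):
    s=dict(np.load('/tmp/'+n+'0.npz')); w=cloud(s)
    z=w[...,2]; m=np.isfinite(z)&(abs(z)<.02)
    h,e=np.histogram(z[m],40); print(n,m.sum(),e[np.argmax(h)], w[190,256])
    print(list(zip(np.round(e,4),h)))
E
```

```text
top 81225 -0.0009976905485608624 [0.58107157 0.0330318  0.01233633]
[(np.float64(-0.02), np.int64(48)), (np.float64(-0.019), np.int64(31)), (np.float64(-0.018), np.int64(36)), (np.float64(-0.017), np.int64(43)), (np.float64(-0.016), np.int64(44)), (np.float64(-0.015), np.int64(34)), (np.float64(-0.014), np.int64(46)), (np.float64(-0.013), np.int64(50)), (np.float64(-0.012), np.int64(57)), (np.float64(-0.011), np.int64(54)), (np.float64(-0.01), np.int64(71)), (np.float64(-0.009), np.int64(99)), (np.float64(-0.008), np.int64(130)), (np.float64(-0.007), np.int64(254)), (np.float64(-0.006), np.int64(625)), (np.float64(-0.005), np.int64(1579)), (np.float64(-0.004), np.int64(3441)), (np.float64(-0.003), np.int64(6287)), (np.float64(-0.002), np.int64(9472)), (np.float64(-0.001), np.int64(11448)), (np.float64(0.0), np.int64(11001)), (np.float64(0.001), np.int64(8884)), (np.float64(0.002), np.int64(5771)), (np.float64(0.003), np.int64(3456)), (np.float64(0.004), np.int64(1853)), (np.float64(0.005), np.int64(1437)), (np.float64(0.006), np.int64(1186)), (np.float64(0.007), np.int64(995)), (np.f
[... 1277 characters left out ...]
)), (np.float64(0.001), np.int64(3909)), (np.float64(0.002), np.int64(2056)), (np.float64(0.003), np.int64(1113)), (np.float64(0.004), np.int64(964)), (np.float64(0.005), np.int64(1231)), (np.float64(0.006), np.int64(1267)), (np.float64(0.007), np.int64(1047)), (np.float64(0.008), np.int64(984)), (np.float64(0.009), np.int64(1234)), (np.float64(0.01), np.int64(1503)), (np.float64(0.011), np.int64(1354)), (np.float64(0.012), np.int64(1164)), (np.float64(0.013), np.int64(1190)), (np.float64(0.014), np.int64(1373)), (np.float64(0.015), np.int64(1632)), (np.float64(0.016), np.int64(1524)), (np.float64(0.017), np.int64(985)), (np.float64(0.018), np.int64(704)), (np.float64(0.019), np.int64(600))]
```

View pics/top0.png

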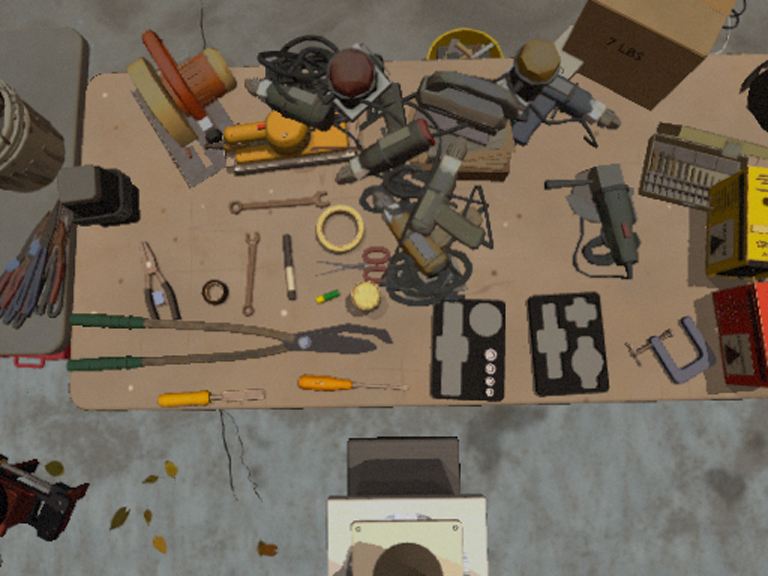

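View pics/scene0.png

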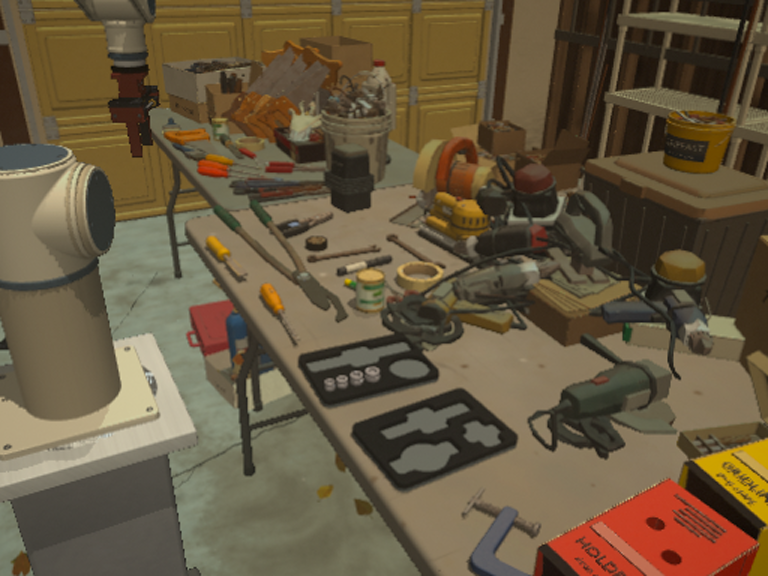

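```bash
cat >> h.py <<'E'
def proj(s,P):
    P=np.asarray(P,float).reshape(-1,3)
    c=(P-np.array(s['origin']))@Rot(s['rotation'])
    K=np.array([[s['fx'],0,s['cx']],[0,s['fy'],s['cy']],[0,0,1]],float)
    q=np.stack([c[:,0],-c[:,1],-c[:,2]],1)
    return cv2.projectPoints(q,np.zeros(3),np.zeros(3),K,np.array(s['D'],float))[0].reshape(-1,2)
def ortho(s,x0,x1,y0,y1,z=0,mm=1.0,interp=cv2.INTER_CUBIC):
    # up=+x, left=+y ; column=(y1-y)/mm, row=(x1-x)/mm
    xs=np.arange(x1,x0,-mm/1000); ys=np.arange(y1,y0,-mm/1000)
    X,Y=np.meshgrid(xs,ys,indexing='ij')
    p=proj(s,np.stack([X,Y,0*X+z],-1)).reshape(len(xs),len(ys),2).astype(np.float32)
    return cv2.remap(cv2.cvtColor(s['pixels'],cv2.COLOR_RGB2BGR),p[...,0],p[...,1],interp)
def grid(im,x0,x1,y0,y1,mm,step=.05):
    im=im.copy()
    for x in np.arange(np.ceil(x0/step-1e-6)*step,x1,step):
        rr=int((x1-x)*1000/mm); cv2.line(im,(0,rr),(im.shape[1],rr),(0,255,255),1); cv2.putText(im,'%.2f'%x,(0,rr-2),0,.35,(0,0,255),1)
    for y in np.arange(np.ceil(y0/step-1e-6)*step,y1,step):
        c=int((y1-y)*1000/mm); cv2.line(im,(c,0),(c,im.shape[0]),(0,255,255),1); cv2.putText(im,'%.2f'%y,(c,10),0,.35,(0,0,255),1)
    return im
E
python3 - <<'E'
from h import *
for n in('top','scene'):
    s=dict(np.load('/tmp/'+n+'0.npz'))
    for k,(a,z) in {'obj':((.33,.73,-.02,.50),0.005),'tray':((.33,.63,-.40,.0),0.016)}.items():
        mm=.7 if k=='obj' else .55
        im=ortho(s,*a,z=z,mm=mm); im=grid(im,*a,mm); cv2.imwrite(f'pics/{k}_{n}0.png',im); print(im.shape)
E
```

```text
(572, 743, 3)
(546, 728, 3)
(572, 743, 3)
(546, 728, 3)
```

View pics/obj_top0.png

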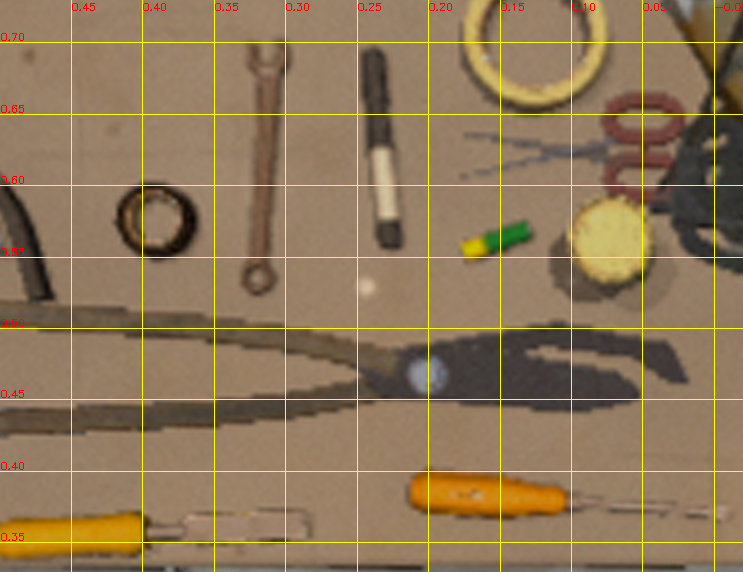

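View pics/obj_scene0.png

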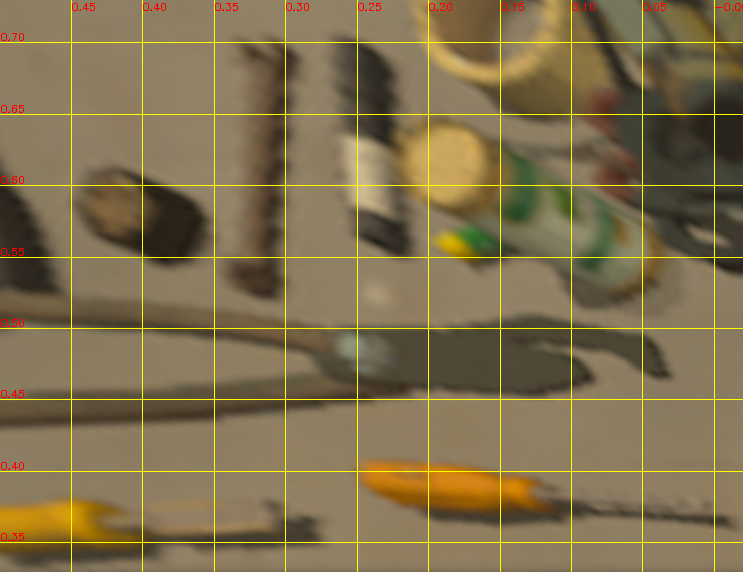

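View pics/tray_top0.png

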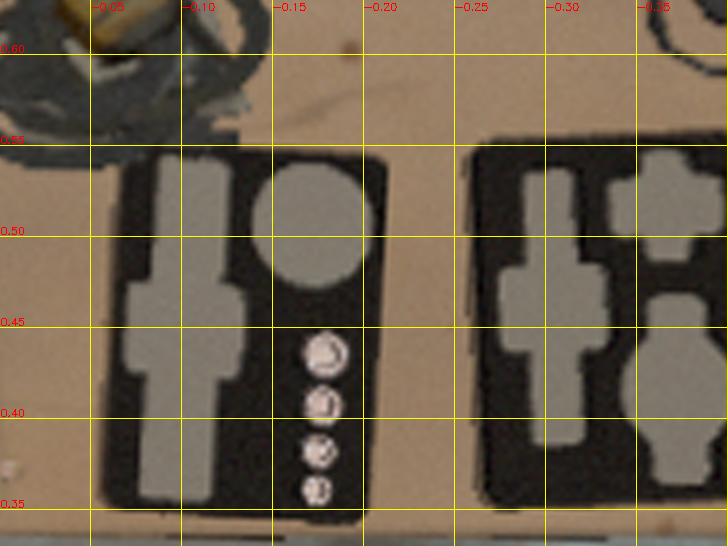

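View pics/tray_scene0.png

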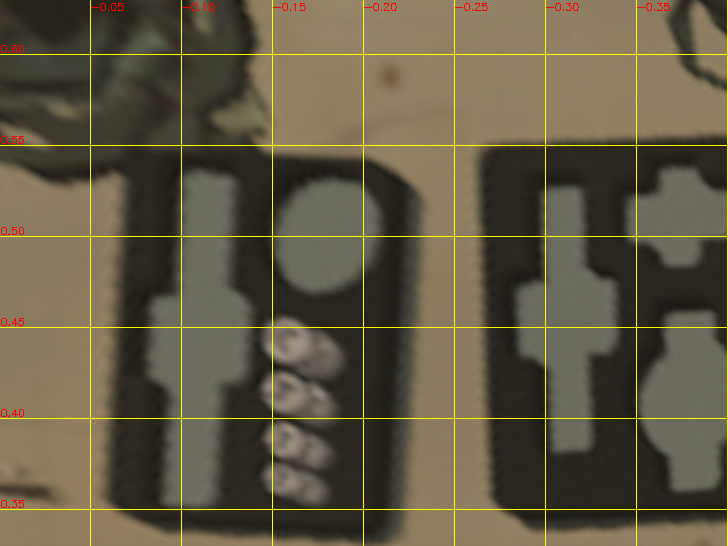

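```bash
cat > fit.py <<'E'
from h import *
from scipy.optimize import minimize
def rays(s,u,v):
    K=np.array([[s['fx'],0,s['cx']],[0,s['fy'],s['cy']],[0,0,1]],float)
    n=cv2.undistortPoints(np.stack([u.ravel(),v.ravel()],1).astype(float)[:,None],K,np.array(s['D'],float)).reshape(-1,2)
    return np.stack([n[:,0],-n[:,1],-np.ones(len(n))],1)@Rot(s['rotation']).T
def plane(s,d,z):
    o=np.array(s['origin']); t=(z-o[2])/d[:,2]; return (o+d*t[:,None])[:,:2]
def rect(p,cx,cy,w,h): return (abs(p[:,0]-cx)<w/2)&(abs(p[:,1]-cy)<h/2)
def circ(p,cx,cy,D): return np.hypot(p[:,0]-cx,p[:,1]-cy)<D/2
def cutM(p): return rect(p,-32,8,32,154)|rect(p,-32,8,64,48)|circ(p,36,-40,68)|rect(p,36,-40,36,106)|rect(p,33,62,30,62)|rect(p,33,62,68,34)
def cutB(p): return rect(p,-33,0,42,191)|rect(p,-33,0,68,52)|circ(p,34,62,70)
def loc(p,q):
    c,s_=np.cos(q[2]),np.sin(q[2]); d=(p-q[:2])*1000
    return np.stack([c*d[:,0]+s_*d[:,1],-s_*d[:,0]+c*d[:,1]],1)
def fittray(s,q0,cut,sock):
    g=cv2.cvtColor(s['pixels'],cv2.COLOR_RGB2GRAY).astype(float)
    q=np.array(q0); c=proj(s,[[q[0]+a,q[1]+b,.01] for a in(-.13,.13) for b in(-.13,.13)])
    u0,v0=c.min(0).astype(int); u1,v1=c.max(0).astype(int); S=4
    uu,vv=np.meshgrid(np.arange(u0*S,u1*S)/S-.5+.5/S,np.arange(v0*S,v1*S)/S-.5+.5/S)
    sh=uu.shape; d=rays(s,uu,vv); pt,pf=plane(s,d,.016),plane(s,d,.006)
    I=g[v0:v1,u0:u1]
    def cost(q,full=False):
        a=loc(pt,q); b=loc(pf,q)
        m=(cut(a)&cut(b)).reshape(I.shape[0],S,I.shape[1],S).mean((1,3))
        w=rect(a,0,0,140,198)
        if sock: w&=~rect(a,42,-47,60 ,100)
        w=w.reshape(I.shape[0],S,I.shape[1],S).all((1,3))
        A=np.stack([m[w],np.ones(w.sum())],1); x,res,_,_=np.linalg.lstsq(A,I[w],rcond=None)
        e=I[w]-A@x
        return (e**2).mean()/I[w].var()
    r_=minimize(cost,q,method='Nelder-Mead',options=dict(initial_simplex=[q,q+[.008,0,0],q+[0,.008,0],q+[0,0,.05]],xatol=1e-5,fatol=1e-6,maxiter=300))
    return r_.x,r_.fun
E
python3 - <<'E'
from fit import *
for n in('top','scene'):
    s=dict(np.load('/tmp/'+n+'0.npz'))
    # tray y axis ~ +x world => yaw -90deg
    for nm,q0,cut,so in(('M',(.45,-.335,-np.pi/2),cutM,0),('B',(.445,-.135,-np.pi/2),cutB,1)):
        best=min((fittray(s,(q0[0],q0[1],q0[2]+k),cut,so) for k in(0,np.pi)),key=lambda t:t[1])
        print(n,nm,np.round(best[0],4),round(best[1],4))
w=cloud(dict(np.load('/tmp/top0.npz')))
z=w[...,2]; v=np.clip(z*1000,0,200)
# height overview
m=cv2.applyColorMap((v/200*255).astype(np.uint8),cv2.COLORMAP_JET)
cv2.imwrite('pics/hgt0.png',cv2.resize(m,None,fx=1.5,fy=1.5))
def mx(a,b,c,d):
    k=(w[...,0]>a)&(w[...,0]<b)&(w[...,1]>c)&(w[...,1]<d); return np.nanpercentile(z[k],99)
for a in np.arange(.35,.8,.05):
    print('%.2f'%a,[int(1000*mx(a,a+.05,b,b+.05)) for b in np.arange(-.45,.45,.05)])
E
```

```text
top M [ 0.4542 -0.3376 -1.5315] 0.0435
top B [ 0.447  -0.1348 -1.6308] 0.0305
scene M [ 0.4518 -0.3382 -1.5335] 0.0446
scene B [ 0.4455 -0.1352 -1.6303] 0.0852
0.35 [19, 20, 20, 19, 17, 30, 20, 18, 15, 18, 20, 28, 31, 28, 20, 21, 29, 31]
0.40 [18, 15, 19, 20, 18, 33, 19, 19, 3, 4, 30, 29, 27, 16, 27, 28, 28, 28]
0.45 [19, 19, 19, 19, 18, 19, 19, 19, 4, 19, 32, 31, 37, 34, 30, 28, 26, 22]
0.50 [18, 19, 20, 20, 17, 19, 21, 23, 23, 71, 72, 17, 8, 4, 4, 24, 28, 27]
0.55 [89, 18, 19, 17, 3, 4, 29, 57, 48, 72, 73, 17, 17, 20, 5, 12, 21, 21]
0.60 [104, 18, 4, 4, 4, 124, 118, 71, 71, 44, 15, 10, 10, 19, 4, 11, 17, 3]
0.65 [102, 43, 4, 6, 4, 127, 126, 101, 85, 61, 27, 28, 27, 19, 5, 12, 4, 5]
0.70 [99, 82, 4, 5, 4, 102, 106, 105, 115, 63, 46, 28, 27, 4, 4, 10, 7, 3]
0.75 [98, 82, 75, 75, 59, 80, 118, 134, 116, 118, 104, 85, 11, 11, 10, 12, 11, 4]<stdin>:11: RuntimeWarning: invalid value encountered in cast
```

View pics/hgt0.png

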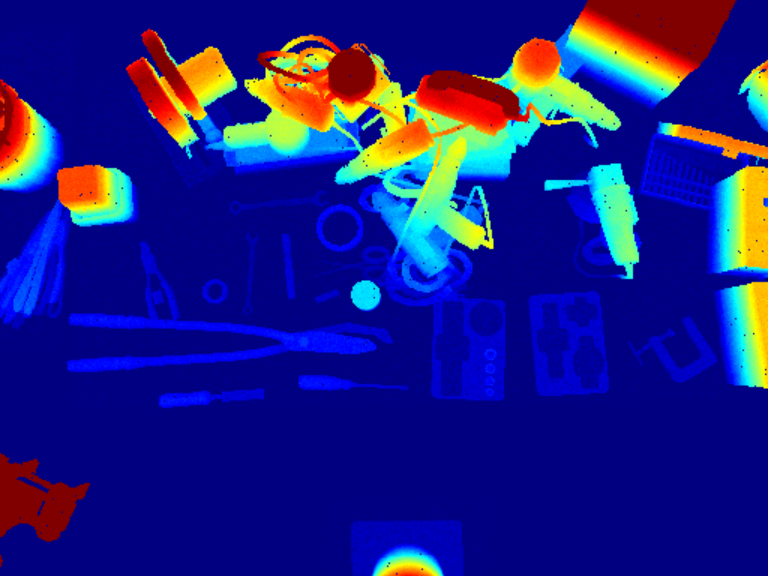

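```bash
cat > seg.py <<'E'
from h import *
def seg(s,a,z,mm=.5,thr=28):
    im=cv2.cvtColor(ortho(s,*a,z=z,mm=mm),cv2.COLOR_BGR2LAB).astype(float)
    bg=np.median(im.reshape(-1,3),0); d=np.linalg.norm((im-bg)*[1,1.5,1.5],axis=2)
    m=(d>thr).astype(np.uint8)
    n,l,st,_=cv2.connectedComponentsWithStats(m)
    k=1+np.argmax(st[1:,4]); ys,xs=np.nonzero(l==k)
    P=np.stack([a[1]-ys*mm/1000,a[3]-xs*mm/1000],1)
    (c,wh,an)=cv2.minAreaRect((P*1000).astype(np.float32))
    return P,c,wh,an
E
python3 - <<'E'
from seg import *
B={'marker':((.54,.72,.20,.275),.009),'tape':((.53,.62,.345,.435),.010),'batt':((.54,.592,.115,.19),.008),'span':((.515,.72,.285,.345),.005),'tin':((.515,.61,.025,.12),.072)}
for n in('top','scene'):
    s=dict(np.load('/tmp/'+n+'0.npz'))
    for k,(a,z) in B.items():
        if n=='scene' and k=='tin': a=(.51,.62,.03,.13)
        for t in(22,32,45):
            P,c,wh,an=seg(s,a,z,thr=t); 
            e=np.linalg.eigh(np.cov(P.T))[1][:,1]
            print(n,k,t,'rect',np.round(c,1),np.round(wh,1),round(an,1),'mean',np.round(P.mean(0)*1000,1),'ang',round(np.degrees(np.arctan2(e[1],e[0]))%180,1))
E
```

```text
top marker 22 rect [654. 235.] [86.6 23.6] 4.2 mean [658.6 235.7] ang 5.8
top marker 32 rect [658.9 235.9] [75.5 21.5] 4.8 mean [659.8 236. ] ang 4.6
top marker 45 rect [659.8 236. ] [71.6 19.8] 5.3 mean [660.2 236.1] ang 4.7
top tape 22 rect [573.9 388.8] [61.6 55.8] 60.9 mean [574.7 388.8] ang 64.2
top tape 32 rect [574.1 389. ] [60.1 54.4] 61.9 mean [574.8 388.9] ang 65.2
top tape 45 rect [574.2 389.1] [58.6 53. ] 63.4 mean [574.7 388.7] ang 63.9
top batt 22 rect [560.4 151.3] [19.5 53.2] 17.9 mean [560.6 151.7] ang 109.2
top batt 32 rect [560.2 151.6] [18.  51.6] 19.1 mean [560.6 151.9] ang 108.8
top batt 45 rect [560.  151.9] [16.5 49.9] 19.7 mean [560.6 152.1] ang 108.6
top span 22 rect [612.8 314. ] [ 31.5 181.1] 88.3 mean [614.2 314.6] ang 176.8
top span 32 rect [612.5 314.1] [ 29.5 179.6] 88.1 mean [610.7 314.5] ang 176.6
top span 45 rect [611.8 311. ] [ 23.4 178.1] 84.3 mean [594.1 312.3] ang 174.0
top tin 22 rect [562.8  72.8] [94.5 94.5] 90.0 mean [560.4  66.3] ang 150.4
top tin 32 rect [555.1  66.8] [51.3 52.6] 28.0 mean [554.9  68.4] ang 162.7
top tin 45 rect [555.   68
[... 527 characters left out ...]
e batt 22 rect [559.8 159.5] [61.  38.5] 90.0 mean [555.9 167.7] ang 78.8
scene batt 32 rect [555.5 161. ] [60.5 22.8] 77.9 mean [555.9 165.3] ang 80.0
scene batt 45 rect [556.8 172.5] [35.  18.5] 90.0 mean [557.8 174.7] ang 92.4
scene span 22 rect [611.3 315.6] [ 40.5 181. ] 86.4 mean [607.4 312. ] ang 175.6
scene span 32 rect [610.8 315.4] [ 37.  178.3] 86.3 mean [604.8 311.3] ang 175.2
scene span 45 rect [610. 315.] [ 32.5 175.3] 86.1 mean [596.9 310.7] ang 173.9
scene tin 22 rect [565.2  80.2] [109.5  99.5] 0.0 mean [558.7  81. ] ang 44.1
scene tin 32 rect [589.2 111.6] [62.7 36.4] 1.9 mean [592.8 111.5] ang 15.2
scene tin 45 rect [590.2 112.2] [60.1 35.4] 1.0 mean [593.6 111.5] ang 14.0
```

```bash
python3 - <<'E'
from seg import *
s=dict(np.load('/tmp/top0.npz'))
a=(.54,.72,.20,.275);mm=.5
im=cv2.cvtColor(ortho(s,*a,z=.009,mm=mm),cv2.COLOR_BGR2LAB).astype(float)
bg=np.median(im.reshape(-1,3),0); d=np.linalg.norm(im-bg,axis=2)
for t in(28,40):
    ys,xs=np.nonzero(d>t)
    P=np.stack([a[1]*1000-ys*mm,a[3]*1000-xs*mm],1).astype(np.float32)
    print(cv2.minAreaRect(P),P.mean(0))
# tin by depth
w=cloud(s); k=(w[...,2]>.06)&(w[...,2]<.085)&(w[...,0]>.5)&(w[...,0]<.605)&(w[...,1]>.02)&(w[...,1]<.115)
Q=w[k]; print('tin',len(Q),cv2.minEnclosingCircle((Q[:,:2]*1000).astype(np.float32)),Q.mean(0), len(Q)*(1.03/355.8)**2, np.pi*.029**2)
w2=cloud(dict(np.load('/tmp/scene0.npz')));k=(w2[...,2]>.068)&(w2[...,2]<.08)&(w2[...,0]>.5)&(w2[...,0]<.605)&(w2[...,1]>.0)&(w2[...,1]<.12)
Q=w2[k]; print('tin sc',len(Q),cv2.minEnclosingCircle((Q[:,:2]*1000).astype(np.float32)),Q.mean(0))
# spanner midline rows
P,c,wh,an=seg(s,(.515,.72,.285,.345),.005,thr=30)
for x in np.arange(.53,.71,.01):
    k=abs(P[:,0]-x)<.001; y=P[k,1]; print(round(x,3), np.round([y.min()*1000,y.max()*1000],1) if k.any() else None, end=' ')
# grinder near battery slot
k=(w[...,0]>.48)&(w[...,0]<.6)&(w[...,1]>-.49)&(w[...,1]<-.38)&(w[...,2]>.03)
Q=w[k]; print('\ngr',Q[:,0].min(),Q[np.argsort(Q[:,0])[:8]].round(3).tolist())
P,_,_,_=seg(s,(.53,.62,.345,.435),.010,thr=32); print('tape hull',cv2.minEnclosingCircle((P*1000).astype(np.float32)))
E
```

```text
((625.217041015625, 233.0885772705078), (143.86329650878906, 22.409990310668945), 5.233862400054932) [630.57404 233.12593]
((625.0298461914062, 232.87777709960938), (142.3724822998047, 20.219064712524414), 5.29008150100708) [632.2004 233.2767]
tin 294 ((556.5398559570312, 69.58865356445312), 28.4013614654541) [0.55623012 0.0697753  0.06917391] 0.002463825196905626 0.0026420794216690164
tin sc 136 ((553.8499145507812, 73.27873992919922), 34.0991325378418) [0.55424309 0.07097308 0.07029289]
0.53 [307.5 331.5] 0.54 [307.5 331. ] 0.55 [312. 325.] 0.56 [310.5 325. ] 0.57 [311.  323.5] 0.58 [309.5 323.5] 0.59 [309.  321.5] 0.6 [308.  321.5] 0.61 [307. 322.] 0.62 [306.  321.5] 0.63 [305.5 321.5] 0.64 [305. 319.] 0.65 [304.5 320. ] 0.66 [303.5 320.5] 0.67 [303.  320.5] 0.68 [298.5 324.5] 0.69 [296.5 325. ] 0.7 [299.5 325. ] 
gr 0.576412820046725 [[0.576, -0.445, 0.081], [0.577, -0.449, 0.079], [0.577, -0.439, 0.08], [0.577, -0.444, 0.077], [0.578, -0.441, 0.07], [0.578, -0.442, 0.087], [0.579, -0.446, 0.085], [0.579, -0.441, 0.084]]
tape hull ((574.4314575195312, 388.793212890625), 30.22126579284668)
```

```bash
cat > p.py <<'E'
import sys
from h import *
from scipy.spatial.transform import Rotation as RR
def st():
    o=r.get_obs(); R=Rot(o['eef_rot']); return o,R,np.array(o['tcp_pos'])
def plan(x,y,zt,yaw):
    o,R,p=st(); cur=np.degrees(np.arctan2(R[1,1],R[0,1]))
    d=(yaw-cur+90)%180-90
    az=-np.radians(d)
    tip=p+.182*R[:,2]
    Rn=RR.from_euler('z',d,degrees=True).as_matrix()@R
    # level target
    c,s=np.cos(np.radians(cur+d)),np.sin(np.radians(cur+d))
    Rl=np.array([[s,c,0],[-c,s,0],[0,0,-1]])
    tilt=RR.from_matrix(Rl.T@Rn).as_rotvec()
    sh=Rl.T@(np.array([x,y,zt])-tip)*100
    print('t %.1f tip'%o['t'],tip.round(4),'yaw %.1f'%cur,'j',np.round(o['joints'],2),'w %.4f'%o['gripper_width'],'F',np.round(o['wrist_force'],1))
    print('turn az %.3f (alt %.3f)'%(az,az-np.sign(az)*np.pi),'| then shift cm',sh.round(2),'tilt',tilt.round(3))
if __name__=='__main__': plan(*map(float,sys.argv[1:5]))
E
python3 p.py .6245 .233 .12 95.3
```

```text
Traceback (most recent call last):
  File "p.py", line 19, in <module>
    if __name__=='__main__': plan(*map(float,sys.argv[1:5]))
                             ~~~~^^^^^^^^^^^^^^^^^^^^^^^^^^^
  File "p.py", line 15, in plan
    tilt=RR.from_matrix(Rl.T@Rn).as_rotvec()
         ~~~~~~~~~~~~~~^^^^^^^^^
  File "scipy/spatial/transform/_rotation.pyx", line 1143, in scipy.spatial.transform._rotation.Rotation.from_matrix
ValueError: Non-positive determinant (left-handed or null coordinate frame) in rotation matrix 0: [[-1.00000000e+00  3.12956636e-16 -3.89662250e-06]
 [ 5.21272386e-09  9.99999105e-01 -1.33775431e-03]
 [-3.89661902e-06  1.33775431e-03  9.99999105e-01]].
```

```bash
sed -i 's/\[\[s,c,0\],\[-c,s,0\],\[0,0,-1\]\]/[[-s,c,0],[c,s,0],[0,0,-1]]/' p.py; python3 p.py .6245 .233 .12 95.3
```

```text
t 0.1 tip [0.2431 0.5753 0.222 ] yaw 67.1 j [ 1.15  0.42  1.63 -0.    1.09 -0.02] w 0.0880 F [ 0.3 -0.   0.9]
turn az -0.492 (alt 2.649) | then shift cm [-34.82 -37.6   10.2 ] tilt [0.001 0.    0.   ]
```

Request:
{"fn": "play_rows", "kwargs": {"motion": [[[0,0,0,0,0,-0.123,130],[0,0,0,0,0,-0.123,130],[0,0,0,0,0,-0.123,130],[0,0,0,0,0,-0.123,130],[-2.9,-3.13,0,0,0,0,130],[-2.9,-3.13,0,0,0,0,130],[-2.9,-3.13,0,0,0,0,130],[-2.9,-3.13,0,0,0,0,130],[-2.9,-3.13,0,0,0,0,130],[-2.9,-3.13,0,0,0,0,130]]], "force": 15}}

```text
t: 1.1
tcp_pos: [0.4347, 0.4034, 0.4044]
eef_rot: [-0.0, -0.046, 0.999, -0.0]
wrist_force: [-0.3, -0.3, -1.3]
gripper_width: 0.0428
```

```bash
python3 p.py .6245 .233 .06 95.3
```

```text
t 1.1 tip [0.4347 0.4033 0.2224] yaw 95.3 j [ 0.73  0.38  1.7   0.    1.06 -0.94] w 0.0428 F [-0.3 -0.3 -1.3]
turn az -0.000 (alt 3.141) | then shift cm [-17.33 -18.71  16.24] tilt [0.    0.001 0.   ]
```

Request:
{"fn": "play_rows", "kwargs": {"motion": [[[-2.9,-3.12,2.0,0,0,0,130],[-2.9,-3.12,2.0,0,0,0,130],[-2.9,-3.12,2.0,0,0,0,130],[-2.9,-3.12,2.0,0,0,0,130],[-2.9,-3.12,2.0,0,0,0,130],[-2.9,-3.12,2.0,0,0,0,130],[0,0,2.1,0,0,0,130],[0,0,2.1,0,0,0,130],[0,0,0,0,0,0,130]]]}}

```text
t: 2.0
tcp_pos: [0.6231, 0.2334, 0.2392]
eef_rot: [-0.003, -0.046, 0.999, -0.001]
wrist_force: [-0.2, -0.6, 0.1]
gripper_width: 0.0431
```

```bash
python3 p.py .6245 .233 .003 95.3;python3 - <<'E'
from h import *
for n in('scene',):
    s=snap(n); im=cv2.cvtColor(s['pixels'],cv2.COLOR_RGB2BGR)
    c=proj(s,[.6245,.233,.03])[0].astype(int); im=im[max(0,c[1]-80):c[1]+70,c[0]-100:c[0]+100]
    cv2.imwrite('pics/a1.png',cv2.resize(im,None,fx=4,fy=4,interpolation=cv2.INTER_CUBIC))
E
```

```text
t 2.0 tip [0.622  0.233  0.0572] yaw 95.2 j [ 0.34  0.69  1.62  0.    0.85 -1.32] w 0.0431 F [-0.2 -0.6  0.1]
turn az -0.001 (alt 3.140) | then shift cm [-0.24 -0.02  5.42] tilt [0.002 0.006 0.   ]
```

View pics/a1.png

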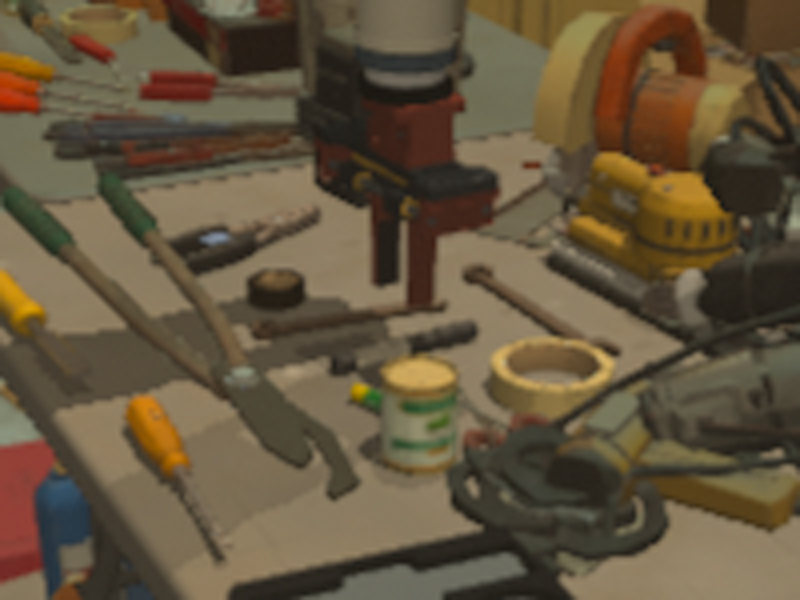

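Request:
{"fn": "play_rows", "kwargs": {"motion": [[[-0.2,0,1.5,0,0,0,130],[0,0,1.5,0,0,0,130],[0,0,1.2,0,0,0,130],[0,0,0.8,0,0,0,130],[0,0,0.2,0,0,0,130],[0,0,0,0,0,0,130]]]}}

```text
t: 2.65
tcp_pos: [0.6262, 0.2345, 0.1903]
eef_rot: [-0.0, -0.046, 0.999, -0.0]
wrist_force: [0.1, -0.4, 0.3]
gripper_width: 0.043
```

```bash
python3 p.py .6245 .233 .003 95.3
```

```text
t 2.6 tip [0.6261 0.2345 0.0083] yaw 95.3 j [ 0.34  0.76  1.61 -0.    0.77 -1.32] w 0.0430 F [ 0.1 -0.4  0.3]
turn az -0.000 (alt 3.141) | then shift cm [ 0.17 -0.13  0.53] tilt [0.    0.001 0.   ]
```

Request:
{"fn": "play_rows", "kwargs": {"motion": [[[0.15,-0.1,0.4,0,0,0,130],[0,0,0,0,0,0,130],[0,0,0,0,0,0,240],[0,0,0,0,0,0,240],[0,0,0,0,0,0,240],[0,0,0,0,0,0,240],[0,0,0,0,0,0,240]]]}}

```text
t: 3.35
tcp_pos: [0.625, 0.2334, 0.1869]
eef_rot: [0.0, -0.046, 0.999, 0.0]
wrist_force: [0.1, 0.5, 1.3]
gripper_width: 0.0176
```

```bash
python3 p.py .6245 .233 .15 95.3
```

```text
t 3.4 tip [0.625  0.2334 0.0049] yaw 95.3 j [ 0.34  0.76  1.62 -0.    0.76 -1.32] w 0.0176 F [0.1 0.5 1.3]
turn az -0.000 (alt 3.141) | then shift cm [  0.06  -0.04 -14.51] tilt [-0. -0.  0.]
```

Request:
{"fn": "play_rows", "kwargs": {"motion": [[[0,0,-1.5,0,0,0,240],[0,0,-3,0,0,0,240],[0,0,-4,0,0,0,240],[0,0,-4,0,0,0,240],[0,0,-4,0,0,0,240],[0,0,-3,0,0,0,240],[0,0,0,0,0,0.054,240],[0,0,0,0,0,0,240]]]}}

```text
t: 4.15
tcp_pos: [0.6249, 0.2334, 0.3842]
eef_rot: [0.002, -0.019, 1.0, 0.001]
wrist_force: [-0.8, -1.0, -0.3]
gripper_width: 0.0175
```

```bash
python3 p.py .4598 -.3057 .2 92.2
```

```text
t 4.2 tip [0.6254 0.2336 0.2022] yaw 92.2 j [ 0.34  0.51  1.55  0.    1.09 -1.27] w 0.0175 F [-0.8 -1.  -0.3]
turn az -0.001 (alt 3.141) | then shift cm [ 18.62 -53.25   0.22] tilt [-0.001 -0.003  0.   ]
```

Request:
{"fn": "play_rows", "kwargs": {"motion": [[[1.43,-4.1,0,0,0,0,240],[1.43,-4.1,0,0,0,0,240],[1.43,-4.1,0,0,0,0,240],[1.43,-4.1,0,0,0,0,240],[1.43,-4.1,0,0,0,0,240],[1.43,-4.1,0,0,0,0,240],[1.43,-4.1,0,0,0,0,240],[1.43,-4.1,0,0,0,0,240],[1.43,-4.1,0,0,0,0,240],[1.43,-4.1,0,0,0,0,240]]]}}

```text
t: 5.15
tcp_pos: [0.4965, -0.1832, 0.3813]
eef_rot: [-0.001, -0.02, 1.0, 0.0]
wrist_force: [0.6, -0.9, -0.6]
gripper_width: 0.017
```

Request:
{"fn": "play_rows", "kwargs": {"motion": [[[1.43,-4.1,0,0,0,0,240],[1.43,-4.1,0,0,0,0,240],[1.43,-4.1,0,0,0,0,240],[0,0,4,0,0,0,240],[0,0,4,0,0,0,240],[0,0,4,0,0,0,240],[0,0,2,0,0,0,240],[0,0,0,0,0,0,240],[0,0,0,0,0,0,240]]]}}

```text
t: 6.05
tcp_pos: [0.4594, -0.3063, 0.2417]
eef_rot: [-0.0, -0.019, 1.0, 0.0]
wrist_force: [-0.8, -0.4, -0.1]
gripper_width: 0.0173
```

```bash
python3 p.py .4598 -.3057 .012 92.2;python3 - <<'E'
from h import *
for n in('scene','top'):
    s=snap(n); im=cv2.cvtColor(s['pixels'],cv2.COLOR_RGB2BGR)
    c=proj(s,[.46,-.3,.05])[0].astype(int); im=im[max(0,c[1]-75):c[1]+75,max(c[0]-90,0):c[0]+90]
    cv2.imwrite(f'pics/a2{n}.png',cv2.resize(im,None,fx=4,fy=4,interpolation=cv2.INTER_CUBIC))
E
```

```text
t 6.0 tip [ 0.4593 -0.3062  0.0597] yaw 92.2 j [-0.61  0.56  1.88 -0.    0.7  -2.22] w 0.0173 F [-0.8 -0.4 -0.1]
turn az 0.001 (alt -3.141) | then shift cm [-0.05  0.05  4.77] tilt [-0.001  0.001 -0.   ]
```

View pics/a2scene.png

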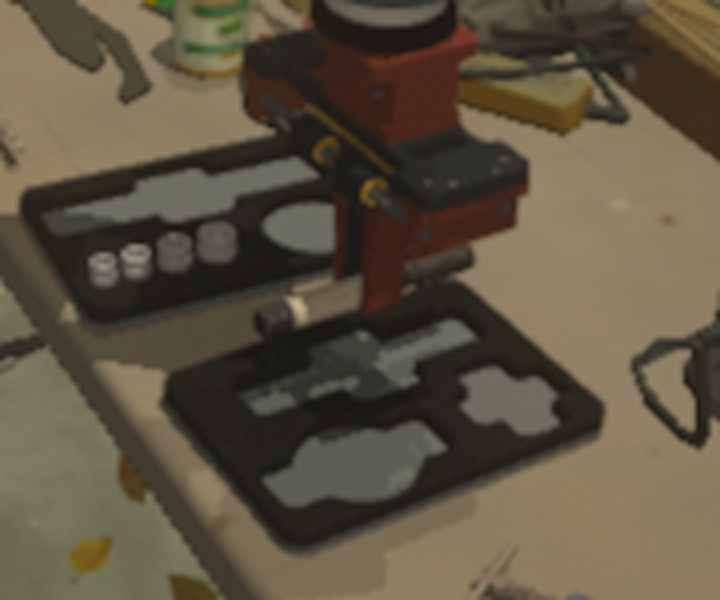

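View pics/a2top.png

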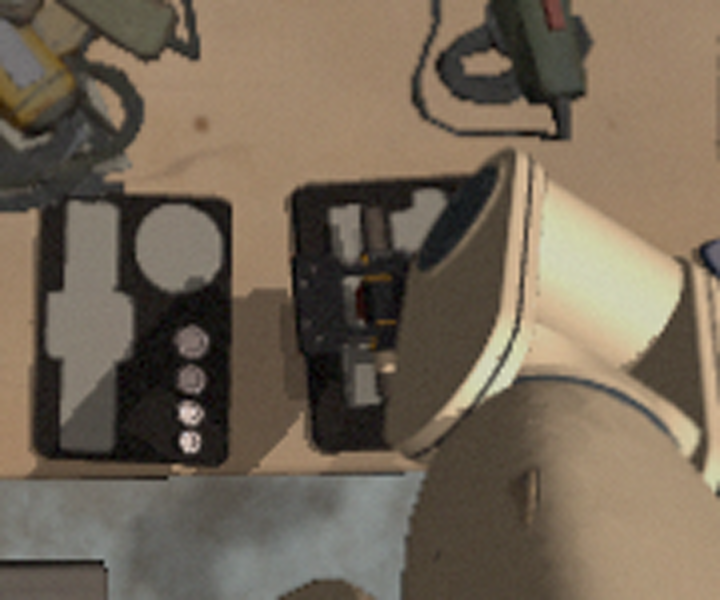

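Request:
{"fn": "play_rows", "kwargs": {"motion": [[[-0.05,0.05,1.5,0,0,0,240],[0,0,1.5,0,0,0,240],[0,0,1.0,0,0,0,240],[0,0,0.4,0,0,0,240],[0,0,0.2,0,0,0,240],[0,0,0,0,0,0,240],[0,0,0,0,0,0,240]]]}}

```text
t: 6.85
tcp_pos: [0.4601, -0.3059, 0.1959]
eef_rot: [0.0, -0.019, 1.0, -0.0]
wrist_force: [1.1, 0.5, -0.2]
gripper_width: 0.0174
```

```bash
python3 p.py .4598 -.3057 .011 92.2
```

```text
t 6.8 tip [ 0.4601 -0.306   0.0139] yaw 92.2 j [-0.61  0.64  1.89 -0.    0.61 -2.22] w 0.0174 F [ 1.1  0.5 -0.2]
turn az -0.000 (alt 3.141) | then shift cm [0.03 0.03 0.29] tilt [ 0. -0. -0.]
```

Request:
{"fn": "play_rows", "kwargs": {"motion": [[[0,0,0.2,0,0,0,240],[0,0,0.05,0,0,0,240],[0,0,0,0,0,0,168],[0,0,0,0,0,0,168],[0,0,0,0,0,0,168],[0,0,-0.5,0,0,0,168],[0,0,-1.5,0,0,0,168],[0,0,-4,0,0,0,168],[0,0,-4.5,0,0,0,168],[0,0,-4.5,0,0,0,168]]]}}

```text
t: 7.85
tcp_pos: [0.4596, -0.3056, 0.3457]
eef_rot: [0.0, -0.019, 1.0, -0.0]
wrist_force: [0.7, 0.1, 0.9]
gripper_width: 0.0299
```

```bash
python3 p.py .5745 .3888 .2 60;python3 - <<'E'
from h import *
for n in('scene',):
    s=snap(n); im=cv2.cvtColor(s['pixels'],cv2.COLOR_RGB2BGR)
    c=proj(s,[.46,-.3,.02])[0].astype(int); im=im[max(0,c[1]-75):c[1]+75,max(c[0]-90,0):c[0]+90]
    cv2.imwrite(f'pics/a3{n}.png',cv2.resize(im,None,fx=4,fy=4,interpolation=cv2.INTER_CUBIC))
E
```

```text
t 7.8 tip [ 0.4596 -0.3056  0.1637] yaw 92.2 j [-0.61  0.39  1.84 -0.    0.91 -2.22] w 0.0299 F [0.7 0.1 0.9]
turn az 0.562 (alt -2.580) | then shift cm [24.77 65.88 -3.63] tilt [ 0. -0. -0.]
```

View pics/a3scene.png

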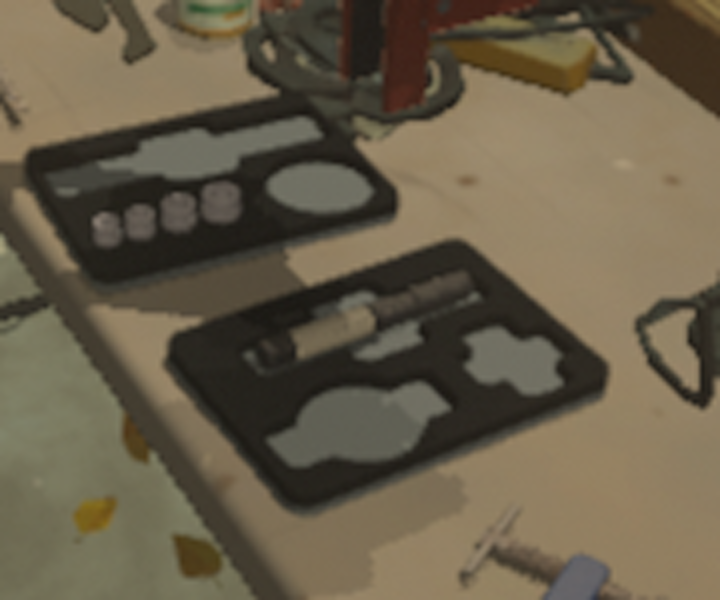

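```bash
python3 p.py .5745 .3888 .2 115
```

```text
t 7.9 tip [ 0.4632 -0.308   0.171 ] yaw 92.2 j [-0.61  0.39  1.83 -0.    0.91 -2.22] w 0.0299 F [ 1.8 -1.4  3.9]
turn az -0.398 (alt 2.744) | then shift cm [-39.54  58.45  -2.9 ] tilt [ 0.007 -0.009 -0.   ]
```

Request:
{"fn": "play_rows", "kwargs": {"motion": [[[-0.88,4.31,-0.9,0,0,0,50],[-0.88,4.31,-0.9,0,0,0,50],[-0.88,4.31,-0.9,0,0,0,50],[-0.88,4.31,-0.9,0,0,0,50],[-0.88,4.31,0,0,0,0,50],[-0.88,4.31,0,0,0,0,50],[-0.88,4.31,0,0,0,0,50],[-0.88,4.31,0,0,0,0,50],[-0.88,4.31,0,0,0,0,50],[-0.88,4.31,0,0,0,0,50]]]}}

```text
t: 8.9
tcp_pos: [0.5312, 0.1301, 0.3804]
eef_rot: [0.001, -0.019, 1.0, 0.0]
wrist_force: [0.4, -0.5, -0.5]
gripper_width: 0.0708
```

Request:
{"fn": "play_rows", "kwargs": {"motion": [[[-0.88,4.31,0,0,0,0,50],[-0.88,4.31,0,0,0,0,50],[-0.88,4.31,0,0,0,0,50],[-0.88,4.31,0,0,0,0,50],[-0.88,4.31,0,0,0,0,50],[-0.88,4.31,0,0,0,0,50],[0,0,2,0,0,-0.133,50],[0,0,4,0,0,-0.133,50],[0,0,4,0,0,-0.132,50],[0,0,2,0,0,0,50]]]}}

```text
t: 9.9
tcp_pos: [0.5731, 0.3882, 0.2566]
eef_rot: [-0.002, -0.218, 0.976, -0.001]
wrist_force: [-0.7, -0.1, 0.6]
gripper_width: 0.0705
```

```bash
python3 p.py .5745 .3888 .003 115
```

```text
t 9.9 tip [0.5725 0.3878 0.0746] yaw 115.2 j [ 0.58  0.69  1.55 -0.    0.91 -1.43] w 0.0705 F [-0.7 -0.1  0.6]
turn az 0.004 (alt -3.138) | then shift cm [-0.22  0.01  7.16] tilt [0.001 0.004 0.   ]
```

Request:
{"fn": "play_rows", "kwargs": {"motion": [[[-0.1,0,2,0,0,0,50],[0,0,2,0,0,0,50],[0,0,1.5,0,0,0,50],[0,0,0.8,0,0,0,50],[0,0,0.3,0,0,0,50],[0,0,0,0,0,0,50],[0,0,0,0,0,0,50]]]}}

```text
t: 10.6
tcp_pos: [0.5756, 0.3893, 0.1941]
eef_rot: [0.001, -0.216, 0.976, 0.0]
wrist_force: [0.6, -0.3, 1.0]
gripper_width: 0.0704
```

```bash
python3 p.py .5745 .3888 .003 115;python3 - <<'E'
from h import *
for n in('scene',):
    s=snap(n); im=cv2.cvtColor(s['pixels'],cv2.COLOR_RGB2BGR)
    c=proj(s,[.57,.39,.02])[0].astype(int); im=im[max(0,c[1]-75):c[1]+75,max(c[0]-90,0):c[0]+90]
    cv2.imwrite(f'pics/a4{n}.png',cv2.resize(im,None,fx=4,fy=4,interpolation=cv2.INTER_CUBIC))
E
```

```text
t 10.6 tip [0.5758 0.3895 0.0121] yaw 115.0 j [ 0.58  0.78  1.55 -0.    0.81 -1.43] w 0.0704 F [ 0.6 -0.3  1. ]
turn az -0.000 (alt 3.141) | then shift cm [ 0.15 -0.01  0.91] tilt [-0.    -0.001  0.   ]
```

View pics/a4scene.png

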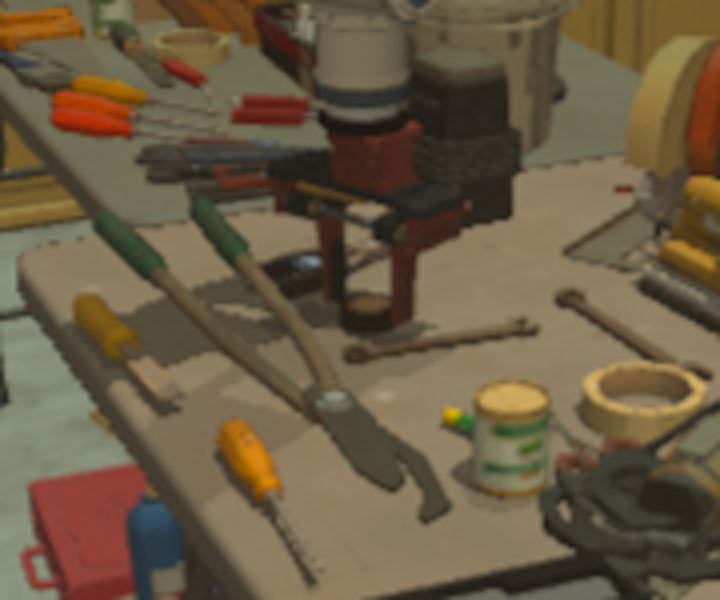

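Request:
{"fn": "play_rows", "kwargs": {"motion": [[[0.1,0,0.5,0,0,0,50],[0,0,0.3,0,0,0,50],[0,0,0,0,0,0,50],[0,0,0,0,0,0,130],[0,0,0,0,0,0,130],[0,0,0,0,0,0,130],[0,0,0,0,0,0,130]]]}}

```text
t: 11.35
tcp_pos: [0.5744, 0.3887, 0.1853]
eef_rot: [0.0, -0.216, 0.976, 0.0]
wrist_force: [-0.1, -0.4, -0.1]
gripper_width: 0.0504
```

```bash
python3 p.py .5745 .3888 .2 115
```

```text
t 11.3 tip [0.5744 0.3887 0.0033] yaw 115.0 j [ 0.58  0.79  1.55 -0.    0.8  -1.43] w 0.0504 F [-0.1 -0.4 -0.1]
turn az -0.000 (alt 3.141) | then shift cm [-1.000e-02  0.000e+00 -1.967e+01] tilt [-0. -0.  0.]
```

Request:
{"fn": "play_rows", "kwargs": {"motion": [[[0,0,-1,0,0,0,130],[0,0,-3,0,0,0,130],[0,0,-4,0,0,0.14,130],[0,0,-4,0,0,0.14,130],[0,0,-4,0,0,0.14,130],[0,0,-3,0,0,0.14,130],[0,0,0,0,0,0.14,130],[0,0,0,0,0,0.14,130],[0,0,0,0,0,0.14,130],[0,0,0,0,0,0.14,130]]]}}

```text
t: 12.35
tcp_pos: [0.5741, 0.3886, 0.3761]
eef_rot: [0.0, 0.338, 0.941, 0.0]
wrist_force: [0.5, -0.0, -0.4]
gripper_width: 0.0504
```

Request:
{"fn": "play_rows", "kwargs": {"motion": [[[0,0,0,0,0,0.14,130],[0,0,0,0,0,0.14,130],[0,0,0,0,0,0.14,130],[0,0,0,0,0,0.14,130],[0,0,0,0,0,0.14,130],[0,0,0,0,0,0.14,130],[0,0,0,0,0,0.01,130],[0,0,0,0,0,0,130]]]}}

```text
t: 13.15
tcp_pos: [0.5742, 0.3886, 0.3757]
eef_rot: [0.0, 0.693, 0.721, 0.0]
wrist_force: [-0.2, -0.0, -0.5]
gripper_width: 0.0503
```

```bash
python3 p.py .4144 -.3755 .2 2.2
```

```text
t 13.2 tip [0.5743 0.3887 0.1937] yaw 2.3 j [ 0.58  0.55  1.49 -0.    1.1   0.54] w 0.0503 F [-0.2 -0.  -0.5]
turn az 0.002 (alt -3.140) | then shift cm [-75.75 -18.91  -0.63] tilt [-0.  0. -0.]
```

Request:
{"fn": "play_rows", "kwargs": {"motion": [[[-4.455,-1.11,0,0,0,0,130],[-4.455,-1.11,0,0,0,0,130],[-4.455,-1.11,0,0,0,0,130],[-4.455,-1.11,0,0,0,0,130],[-4.455,-1.11,0,0,0,0,130],[-4.455,-1.11,0,0,0,0,130],[-4.455,-1.11,0,0,0,0,130],[-4.455,-1.11,0,0,0,0,130],[-4.455,-1.11,0,0,0,0,130],[-4.455,-1.11,0,0,0,0,130]]]}}

```text
t: 14.15
tcp_pos: [0.4792, -0.0623, 0.3757]
eef_rot: [0.0, 0.693, 0.721, 0.0]
wrist_force: [1.3, 0.6, -0.6]
gripper_width: 0.0498
```

Request:
{"fn": "play_rows", "kwargs": {"motion": [[[-4.455,-1.11,0,0,0,0,130],[-4.455,-1.11,0,0,0,0,130],[-4.455,-1.11,0,0,0,0,130],[-4.455,-1.11,0,0,0,0,130],[-4.455,-1.11,0,0,0,0,130],[-4.455,-1.11,0,0,0,0,130],[-4.455,-1.11,0,0,0,0,130],[0,0,4,0,0,0,130],[0,0,4,0,0,0,130],[0,0,4,0,0,0,130]]]}}

```text
t: 15.15
tcp_pos: [0.4135, -0.3758, 0.2545]
eef_rot: [0.001, 0.693, 0.721, 0.0]
wrist_force: [-0.2, -0.3, -0.0]
gripper_width: 0.0502
```

Request:
{"fn": "play_rows", "kwargs": {"motion": [[[0,0,2,0,0,0,130],[0,0,0,0,0,0,130],[0,0,0,0,0,0,130]]]}}

```text
t: 15.45
tcp_pos: [0.414, -0.3753, 0.2356]
eef_rot: [0.0, 0.693, 0.721, 0.0]
wrist_force: [0.1, 0.0, -0.7]
gripper_width: 0.0503
```

```bash
python3 p.py .4144 -.3755 .01 2.2;python3 - <<'E'
from h import *
for n in('scene',):
    s=snap(n); im=cv2.cvtColor(s['pixels'],cv2.COLOR_RGB2BGR)
    c=proj(s,[.43,-.34,.04])[0].astype(int); im=im[max(0,c[1]-75):c[1]+75,max(c[0]-90,0):c[0]+90]
    cv2.imwrite(f'pics/a5{n}.png',cv2.resize(im,None,fx=4,fy=4,interpolation=cv2.INTER_CUBIC))
E
```

```text
t 15.4 tip [ 0.414  -0.3754  0.0536] yaw 2.2 j [-0.76  0.58  1.87  0.    0.7  -0.8 ] w 0.0503 F [ 0.1  0.  -0.7]
turn az 0.000 (alt -3.141) | then shift cm [-0.02  0.04  4.36] tilt [-0. -0.  0.]
```

View pics/a5scene.png

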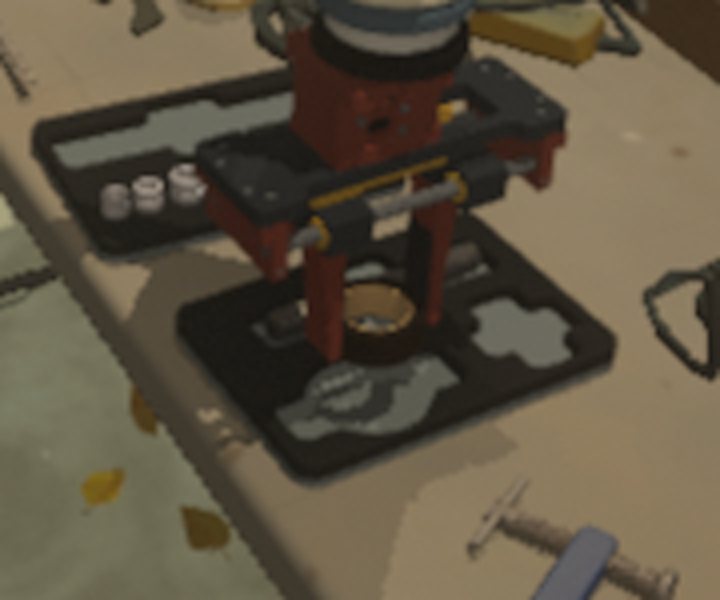

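Request:
{"fn": "play_rows", "kwargs": {"motion": [[[0,0,1.5,0,0,0,130],[0,0,1.5,0,0,0,130],[0,0,0.8,0,0,0,130],[0,0,0.4,0,0,0,130],[0,0,0.15,0,0,0,130],[0,0,0,0,0,0,130],[0,0,0,0,0,0,130]]]}}

```text
t: 16.2
tcp_pos: [0.4139, -0.3752, 0.1918]
eef_rot: [0.0, 0.694, 0.72, 0.0]
wrist_force: [0.0, -0.6, -1.1]
gripper_width: 0.0503
```

```bash
python3 p.py .4144 -.3755 .0093 2.2
```

```text
t 16.2 tip [ 0.4139 -0.3753  0.0098] yaw 2.1 j [-0.76  0.65  1.87  0.    0.62 -0.79] w 0.0503 F [ 0.  -0.6 -1.1]
turn az -0.001 (alt 3.140) | then shift cm [-0.02  0.04  0.05] tilt [-0. -0.  0.]
```

Release and lift, then head for the battery (opening set to ~37 mm).

Request:
{"fn": "play_rows", "kwargs": {"motion": [[[0,0,0.05,0,0,0,130],[0,0,0,0,0,0,64],[0,0,0,0,0,0,64],[0,0,0,0,0,0,64],[0,0,-0.5,0,0,0,64],[0,0,-2,0,0,0,64],[0,0,-4,0,0,0,64],[0,0,-4,0,0,0,64],[0,0,-4,0,0,0,64],[0,0,-4,0,0,0,64]]]}}

```text
t: 17.2
tcp_pos: [0.4135, -0.3749, 0.3782]
eef_rot: [0.0, 0.694, 0.72, -0.0]
wrist_force: [1.1, -0.1, 0.0]
gripper_width: 0.0655
```

```bash
python3 p.py .5605 .152 .19 18.7;python3 - <<'E'
from h import *
for n in('scene',):
    s=snap(n); im=cv2.cvtColor(s['pixels'],cv2.COLOR_RGB2BGR)
    c=proj(s,[.45,-.33,.02])[0].astype(int); im=im[max(0,c[1]-75):c[1]+75,max(c[0]-90,0):c[0]+90]
    cv2.imwrite(f'pics/a6{n}.png',cv2.resize(im,None,fx=4,fy=4,interpolation=cv2.INTER_CUBIC))
E
```

```text
t 17.2 tip [ 0.4135 -0.3749  0.1962] yaw 2.1 j [-0.76  0.36  1.8  -0.    0.98 -0.79] w 0.0655 F [ 1.1 -0.1  0. ]
turn az -0.289 (alt 2.852) | then shift cm [45.2  30.82  0.62] tilt [-0. -0.  0.]
```

View pics/a6scene.png

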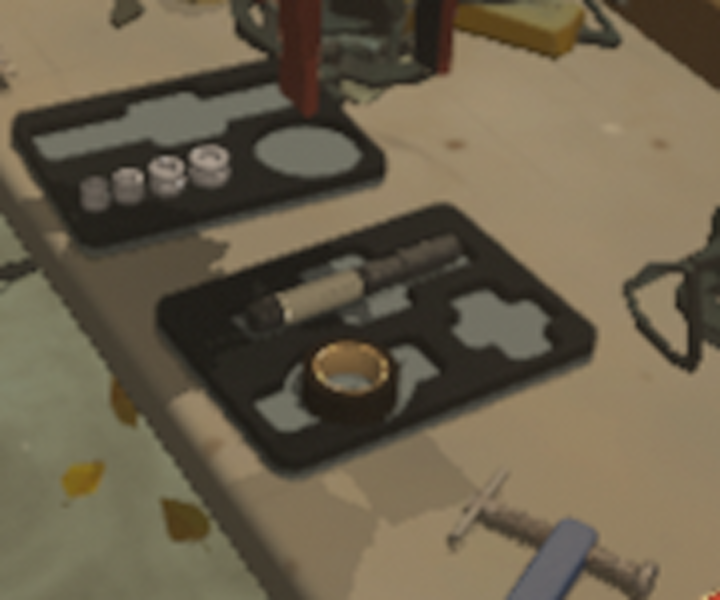

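Request:
{"fn": "play_rows", "kwargs": {"motion": [[[0,0,0,0,0,-0.144,148],[0,0,0,0,0,-0.145,148],[3.477,2.371,0,0,0,0,148],[3.477,2.371,0,0,0,0,148],[3.477,2.371,0,0,0,0,148],[3.477,2.371,0,0,0,0,148],[3.477,2.371,0,0,0,0,148],[3.477,2.371,0,0,0,0,148],[3.477,2.371,0,0,0,0,148],[3.477,2.371,0,0,0,0,148]]]}}

```text
t: 18.25
tcp_pos: [0.5044, -0.0492, 0.3765]
eef_rot: [0.0, 0.583, 0.812, 0.0]
wrist_force: [0.8, 1.0, -0.3]
gripper_width: 0.0366
```

Request:
{"fn": "play_rows", "kwargs": {"motion": [[[3.477,2.371,0,0,0,0,148],[3.477,2.371,0,0,0,0,148],[3.477,2.371,0,0,0,0,148],[3.477,2.371,0,0,0,0,148],[3.477,2.371,0,0,0,0,148],[0,0,4,0,0,0,148],[0,0,4,0,0,0,148],[0,0,4,0,0,0,148],[0,0,2,0,0,0,148],[0,0,0,0,0,0,148]]]}}

```text
t: 19.25
tcp_pos: [0.5596, 0.1515, 0.2333]
eef_rot: [-0.002, 0.583, 0.813, -0.002]
wrist_force: [0.1, -0.5, 0.0]
gripper_width: 0.0368
```

```bash
python3 p.py .5605 .152 .003 18.7;python3 - <<'E'
from h import *
for n in('scene',):
    s=snap(n); im=cv2.cvtColor(s['pixels'],cv2.COLOR_RGB2BGR)
    c=proj(s,[.56,.15,.02])[0].astype(int); im=im[max(0,c[1]-65):c[1]+45,max(c[0]-70,0):c[0]+70]
    cv2.imwrite(f'pics/a7{n}.png',cv2.resize(im,None,fx=5,fy=5,interpolation=cv2.INTER_CUBIC))
E
```

```text
t 19.2 tip [0.5586 0.1513 0.0513] yaw 18.7 j [ 0.24  0.6   1.82 -0.    0.73 -0.08] w 0.0368 F [ 0.1 -0.5  0. ]
turn az -0.000 (alt 3.141) | then shift cm [0.01 0.21 4.83] tilt [0.006 0.    0.   ]
```

View pics/a7scene.png

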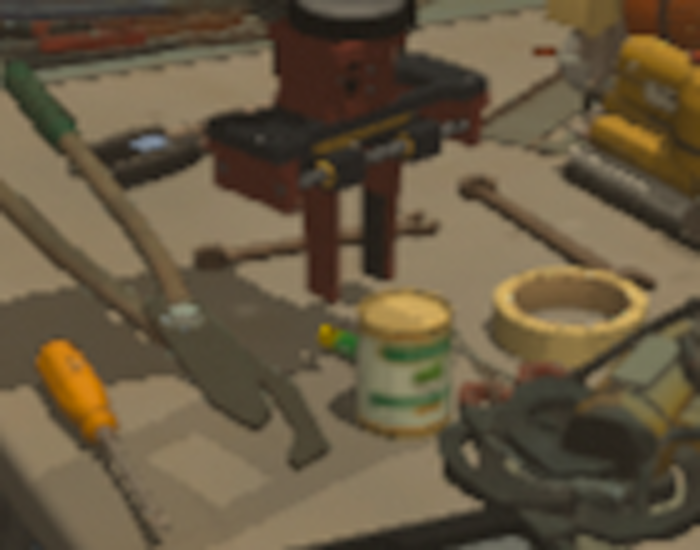

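Request:
{"fn": "play_rows", "kwargs": {"motion": [[[0,0.05,1.5,0,0,0,148],[0,0,1.5,0,0,0,148],[0,0,1,0,0,0,148],[0,0,0.4,0,0,0,148],[0,0,0.2,0,0,0,148],[0,0,0,0,0,0,148],[0,0,0,0,0,0,148]]]}}

```text
t: 20.0
tcp_pos: [0.5616, 0.152, 0.1905]
eef_rot: [0.0, 0.583, 0.812, 0.0]
wrist_force: [-0.7, -0.2, 0.7]
gripper_width: 0.0373
```

```bash
python3 p.py .5605 .152 .003 18.7
```

```text
t 20.0 tip [0.5617 0.152  0.0085] yaw 18.7 j [ 0.24  0.67  1.82 -0.    0.65 -0.08] w 0.0373 F [-0.7 -0.2  0.7]
turn az -0.000 (alt 3.141) | then shift cm [ 0.04 -0.12  0.55] tilt [-0.001 -0.     0.   ]
```

Request:
{"fn": "play_rows", "kwargs": {"motion": [[[0,-0.1,0.5,0,0,0,148],[0,0,0.05,0,0,0,148],[0,0,0,0,0,0,148],[0,0,0,0,0,0,240],[0,0,0,0,0,0,240],[0,0,0,0,0,0,240],[0,0,0,0,0,0,240]]], "force": 12}}

```text
t: 20.7
tcp_pos: [0.5606, 0.1516, 0.1848]
eef_rot: [0.0, 0.583, 0.812, 0.0]
wrist_force: [0.4, -0.8, 0.6]
gripper_width: 0.0168
```

```bash
python3 p.py .5605 .152 .2 92.2
```

```text
t 20.7 tip [0.5606 0.1516 0.0028] yaw 18.7 j [ 0.24  0.68  1.82  0.    0.63 -0.08] w 0.0168 F [ 0.4 -0.8  0.6]
turn az -1.283 (alt 1.858) | then shift cm [ 1.000e-02  4.000e-02 -1.972e+01] tilt [-0. -0.  0.]
```

Request:
{"fn": "play_rows", "kwargs": {"motion": [[[0,0,-1,0,0,0,240],[0,0,-3,0,0,0,240],[0,0,-4,0,0,0,240],[0,0,-4,0,0,0,240],[0,0,-4,0,0,-0.1425,240],[0,0,-3.5,0,0,-0.1425,240],[0,0,0,0,0,-0.1425,240],[0,0,0,0,0,-0.1425,240],[0,0,0,0,0,-0.1425,240],[0,0,0,0,0,-0.1425,240]]]}}

```text
t: 21.7
tcp_pos: [0.5602, 0.1515, 0.3806]
eef_rot: [0.0, 0.191, 0.982, 0.0]
wrist_force: [0.0, 0.7, 0.1]
gripper_width: 0.0165
```

Request:
{"fn": "play_rows", "kwargs": {"motion": [[[0,0,0,0,0,-0.1425,240],[0,0,0,0,0,-0.1425,240],[0,0,0,0,0,-0.143,240],[0,0,0,0,0,0,240]]]}}

```text
t: 22.1
tcp_pos: [0.5603, 0.1516, 0.3803]
eef_rot: [0.0, -0.02, 1.0, 0.0]
wrist_force: [-0.5, -0.7, -1.1]
gripper_width: 0.0164
```

```bash
python3 p.py .5163 -.3686 .2 92.2
```

```text
t 22.1 tip [0.5604 0.1516 0.1983] yaw 92.3 j [ 0.24  0.39  1.75 -0.    1.   -1.37] w 0.0164 F [-0.5 -0.7 -1.1]
turn az 0.001 (alt -3.141) | then shift cm [  6.4  -51.81  -0.17] tilt [-0. -0.  0.]
```

Request:
{"fn": "play_rows", "kwargs": {"motion": [[[0.533,-4.318,0,0,0,0,240],[0.533,-4.318,0,0,0,0,240],[0.533,-4.318,0,0,0,0,240],[0.533,-4.318,0,0,0,0,240],[0.533,-4.318,0,0,0,0,240],[0.533,-4.318,0,0,0,0,240],[0.533,-4.318,0,0,0,0,240],[0.533,-4.318,0,0,0,0,240],[0.533,-4.318,0,0,0,0,240],[0.533,-4.318,0,0,0,0,240]]]}}

```text
t: 23.1
tcp_pos: [0.5232, -0.2836, 0.3802]
eef_rot: [0.0, -0.017, 1.0, -0.0]
wrist_force: [-0.2, 0.2, -0.4]
gripper_width: 0.0159
```

Request:
{"fn": "play_rows", "kwargs": {"motion": [[[0.533,-4.318,0,0,0,0,240],[0.533,-4.318,0,0,0,0,240],[0,0,4,0,0,0,240],[0,0,4,0,0,0,240],[0,0,4,0,0,0,240],[0,0,2,0,0,0,240],[0,0,0,0,0,0,240],[0,0,0,0,0,0,240]]]}}

```text
t: 23.9
tcp_pos: [0.5166, -0.3687, 0.2402]
eef_rot: [0.0, -0.018, 1.0, -0.0]
wrist_force: [0.2, -0.3, -0.4]
gripper_width: 0.0163
```

```bash
python3 p.py .5163 -.3686 .0093 92.2;python3 - <<'E'
from h import *
for n in('scene',):
    s=snap(n); im=cv2.cvtColor(s['pixels'],cv2.COLOR_RGB2BGR)
    c=proj(s,[.5,-.36,.04])[0].astype(int); im=im[max(0,c[1]-65):c[1]+65,max(c[0]-70,0):c[0]+70]
    cv2.imwrite(f'pics/a8{n}.png',cv2.resize(im,None,fx=4.5,fy=4.5,interpolation=cv2.INTER_CUBIC))
E
```

```text
t 23.9 tip [ 0.5166 -0.3688  0.0582] yaw 92.1 j [-0.64  0.65  1.69  0.    0.8  -2.25] w 0.0163 F [ 0.2 -0.3 -0.4]
turn az -0.002 (alt 3.139) | then shift cm [0.03 0.02 4.89] tilt [ 0. -0. -0.]
```

View pics/a8scene.png

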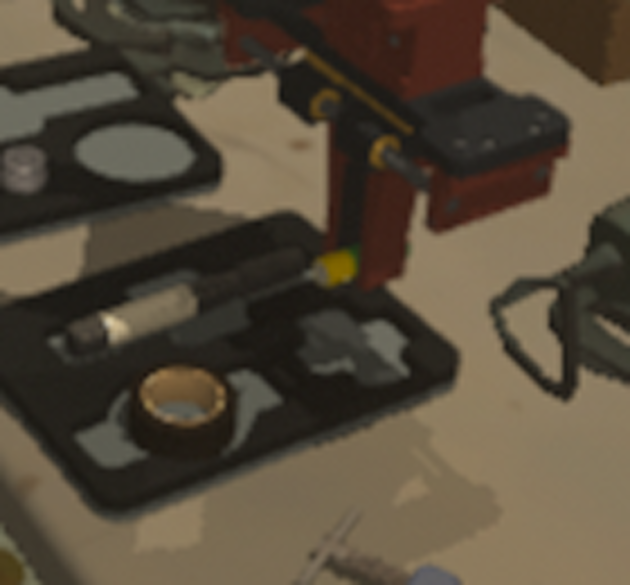

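Request:
{"fn": "play_rows", "kwargs": {"motion": [[[0,0,1.5,0,0,0,240],[0,0,1.5,0,0,0,240],[0,0,1,0,0,0,240],[0,0,0.6,0,0,0,240],[0,0,0.2,0,0,0,240],[0,0,0,0,0,0,240],[0,0,0,0,0,0,240]]]}}

```text
t: 24.65
tcp_pos: [0.5165, -0.3687, 0.1918]
eef_rot: [0.0, -0.019, 1.0, -0.0]
wrist_force: [0.3, -0.3, 0.9]
gripper_width: 0.0164
```

```bash
python3 p.py .5163 -.3686 .0088 92.2
```

```text
t 24.6 tip [ 0.5166 -0.3688  0.0098] yaw 92.2 j [-0.64  0.72  1.7  -0.    0.72 -2.25] w 0.0164 F [ 0.3 -0.3  0.9]
turn az -0.000 (alt 3.141) | then shift cm [0.03 0.02 0.1 ] tilt [ 0. -0. -0.]
```

Request:
{"fn": "play_rows", "kwargs": {"motion": [[[0,0,0.1,0,0,0,240],[0,0,0,0,0,0,240],[0,0,0,0,0,0,168],[0,0,0,0,0,0,168],[0,0,0,0,0,0,168],[0,0,-0.5,0,0,0,168],[0,0,-2,0,0,0,168],[0,0,-4,0,0,0,168],[0,0,-4,0,0,0,168],[0,0,-4,0,0,0,168]]]}}

```text
t: 25.65
tcp_pos: [0.5162, -0.3685, 0.3374]
eef_rot: [-0.0, -0.019, 1.0, 0.0]
wrist_force: [0.4, -0.2, -0.6]
gripper_width: 0.0302
```

Request:
{"fn": "play_rows", "kwargs": {"motion": [[[0,0,-4,0,0,0,168],[0,0,-2,0,0,0.098,168],[0,0,0,0,0,0,168],[0,0,0,0,0,0,168]]]}}

```text
t: 26.05
tcp_pos: [0.5161, -0.3684, 0.3956]
eef_rot: [0.0, 0.029, 1.0, -0.0]
wrist_force: [0.1, 0.1, -1.1]
gripper_width: 0.03
```

```bash
python3 p.py .6125 .3143 .2 86.6;python3 - <<'E'
from h import *
for n in('scene',):
    s=snap(n); im=cv2.cvtColor(s['pixels'],cv2.COLOR_RGB2BGR)
    c=proj(s,[.47,-.34,.02])[0].astype(int); im=im[max(0,c[1]-65):c[1]+65,max(c[0]-70,0):c[0]+70]
    cv2.imwrite(f'pics/a9{n}.png',cv2.resize(im,None,fx=4.5,fy=4.5,interpolation=cv2.INTER_CUBIC))
E
```

```text
t 26.1 tip [ 0.5162 -0.3684  0.2136] yaw 86.7 j [-0.64  0.45  1.62  0.    1.08 -2.15] w 0.0300 F [ 0.1  0.1 -1.1]
turn az 0.002 (alt -3.140) | then shift cm [-5.57 68.73  1.36] tilt [ 0. -0. -0.]
```

View pics/a9scene.png

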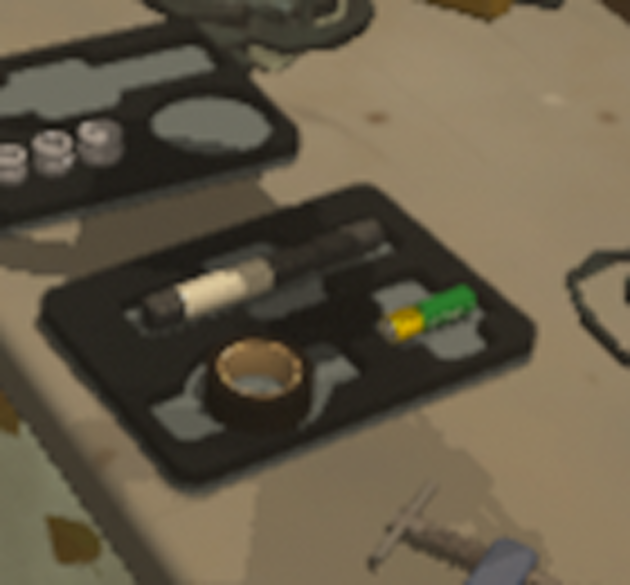

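Request:
{"fn": "play_rows", "kwargs": {"motion": [[[-0.348,4.296,0,0,0,0,130],[-0.348,4.296,0,0,0,0,130],[-0.348,4.296,0,0,0,0,130],[-0.348,4.296,0,0,0,0,130],[-0.348,4.296,0,0,0,0,130],[-0.348,4.296,0,0,0,0,130],[-0.348,4.296,0,0,0,0,130],[-0.348,4.296,0,0,0,0,130],[-0.348,4.296,0,0,0,0,130],[-0.348,4.296,0,0,0,0,130]]]}}

```text
t: 27.1
tcp_pos: [0.5763, 0.0599, 0.3936]
eef_rot: [-0.002, 0.029, 1.0, -0.0]
wrist_force: [-0.7, 0.1, 0.1]
gripper_width: 0.0428
```

Request:
{"fn": "play_rows", "kwargs": {"motion": [[[-0.348,4.296,0,0,0,0,130],[-0.348,4.296,0,0,0,0,130],[-0.348,4.296,0,0,0,0,130],[-0.348,4.296,0,0,0,0,130],[-0.348,4.296,0,0,0,0,130],[-0.348,4.296,0,0,0,0,130],[0,0,4,0,0,0,130],[0,0,4,0,0,0,130],[0,0,4,0,0,0,130],[0,0,3,0,0,0,130]]]}}

```text
t: 28.1
tcp_pos: [0.6113, 0.3137, 0.2405]
eef_rot: [-0.003, 0.029, 1.0, -0.001]
wrist_force: [-0.8, 0.6, 0.3]
gripper_width: 0.0432
```

Request:
{"fn": "play_rows", "kwargs": {"motion": [[[0,0,0,0,0,0,130],[0,0,0,0,0,0,130]]]}}

```text
t: 28.3
tcp_pos: [0.6127, 0.314, 0.2443]
eef_rot: [-0.001, 0.03, 1.0, -0.001]
wrist_force: [0.4, -0.4, 0.9]
gripper_width: 0.0431
```

```bash
python3 p.py .6125 .3143 .002 86.6;python3 - <<'E'
from h import *
for n in('scene','top'):
    s=snap(n); np.savez('/tmp/'+n+'1.npz',**s); im=cv2.cvtColor(s['pixels'],cv2.COLOR_RGB2BGR)
    p=[.61,.31,.02] if n=='scene' else [.45,-.25,.01]
    c=proj(s,p)[0].astype(int); im=im[max(0,c[1]-55):c[1]+65,max(c[0]-70,0):c[0]+70]
    cv2.imwrite(f'pics/a10{n}.png',cv2.resize(im,None,fx=4.5,fy=4.5,interpolation=cv2.INTER_CUBIC))
E
```

```text
t 28.3 tip [0.6122 0.3138 0.0623] yaw 86.6 j [ 0.46  0.71  1.56  0.    0.88 -1.06] w 0.0431 F [ 0.4 -0.4  0.9]
turn az 0.000 (alt -3.141) | then shift cm [-0.03  0.05  6.03] tilt [0.002 0.003 0.   ]
```

View pics/a10scene.png

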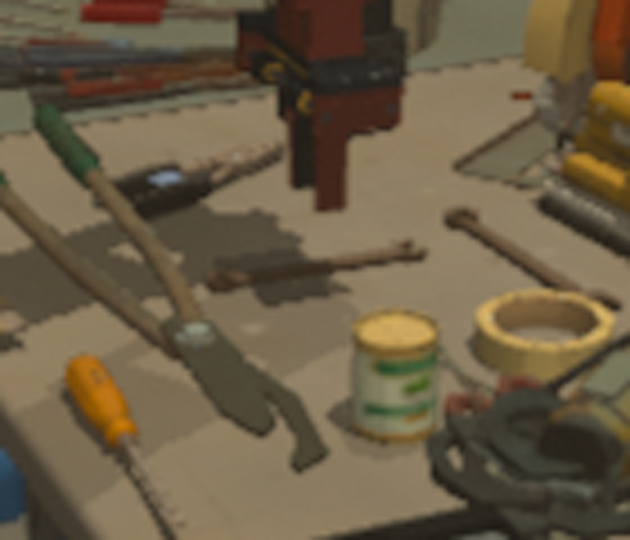

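View pics/a10top.png

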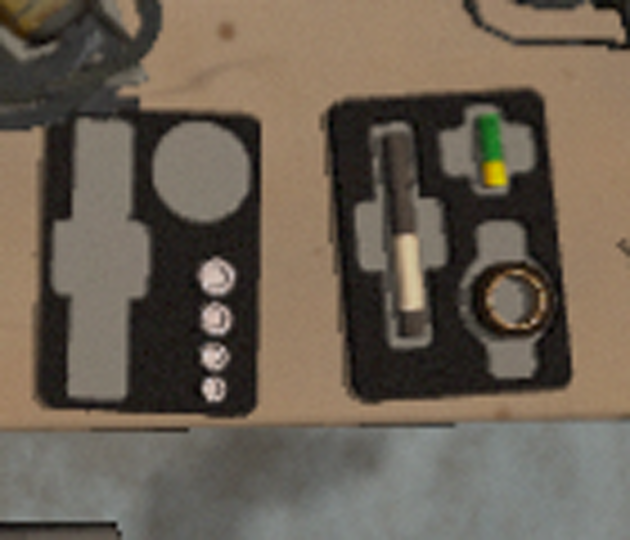

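Request:
{"fn": "play_rows", "kwargs": {"motion": [[[0,0,2,0,0,0,130],[0,0,2,0,0,0,130],[0,0,1,0,0,0,130],[0,0,0.5,0,0,0,130],[0,0,0.2,0,0,0,130],[0,0,0,0,0,0,130],[0,0,0,0,0,0,130]]]}}

```text
t: 29.1
tcp_pos: [0.6134, 0.3144, 0.1896]
eef_rot: [0.001, 0.03, 1.0, 0.0]
wrist_force: [0.8, 0.8, -0.6]
gripper_width: 0.0429
```

```bash
python3 p.py .6125 .3143 .002 86.6
```

```text
t 29.1 tip [0.6136 0.3145 0.0076] yaw 86.6 j [ 0.46  0.78  1.56  0.    0.79 -1.05] w 0.0429 F [ 0.8  0.8 -0.6]
turn az -0.000 (alt 3.141) | then shift cm [ 0.11 -0.02  0.56] tilt [-0.001 -0.001  0.   ]
```

Request:
{"fn": "play_rows", "kwargs": {"motion": [[[0.05,0,0.4,0,0,0,130],[0,0,0.15,0,0,0,130],[0,0,0,0,0,0,130],[0,0,0,0,0,0,240],[0,0,0,0,0,0,240],[0,0,0,0,0,0,240],[0,0,0,0,0,0,240],[0,0,0,0,0,0,240]]], "force": 35}}

```text
t: 29.9
tcp_pos: [0.6126, 0.3143, 0.1832]
eef_rot: [0.0, 0.03, 1.0, 0.0]
wrist_force: [-0.0, 0.7, -0.0]
gripper_width: 0.0144
```

```bash
python3 p.py .6125 .3143 .2 86.6
```

```text
t 29.9 tip [0.6126 0.3143 0.0012] yaw 86.6 j [ 0.46  0.79  1.57  0.    0.79 -1.05] w 0.0144 F [-0.   0.7 -0. ]
turn az -0.000 (alt 3.141) | then shift cm [ 1.000e-02 -0.000e+00 -1.988e+01] tilt [-0. -0.  0.]
```

Request:
{"fn": "play_rows", "kwargs": {"motion": [[[0,0,-1,0,0,0,240],[0,0,-2,0,0,0,240],[0,0,-3,0,0,0,240],[0,0,-4,0,0,0,240],[0,0,-4,0,0,0,240],[0,0,-3,0,0,0,240],[0,0,-2,0,0,0,240],[0,0,0,0,0,0,240]]]}}

```text
t: 30.7
tcp_pos: [0.6133, 0.3146, 0.3788]
eef_rot: [0.004, 0.03, 1.0, 0.002]
wrist_force: [1.3, 0.8, -1.6]
gripper_width: 0.0144
```

```bash
python3 p.py .4486 -.1021 .2 86.6;python3 - <<'E'
from h import *
for n in('scene',):
    s=snap(n); im=cv2.cvtColor(s['pixels'],cv2.COLOR_RGB2BGR)
    c=proj(s,[.61,.31,.2])[0].astype(int); im=im[max(0,c[1]-55):c[1]+65,max(c[0]-70,0):c[0]+70]
    cv2.imwrite(f'pics/a11{n}.png',cv2.resize(im,None,fx=4.5,fy=4.5,interpolation=cv2.INTER_CUBIC))
E
```

```text
t 30.7 tip [0.6146 0.3152 0.1968] yaw 86.6 j [ 0.46  0.54  1.5  -0.    1.09 -1.05] w 0.0144 F [ 1.3  0.8 -1.6]
turn az -0.000 (alt 3.141) | then shift cm [ 14.09 -42.64  -0.32] tilt [-0.004 -0.007  0.   ]
```

View pics/a11scene.png

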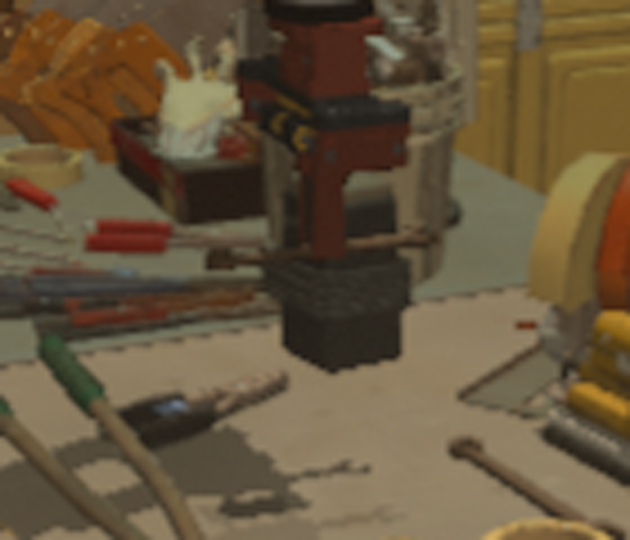

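Spanner held level (ends at about (215,258) and (430,232), same slope as before). Moving to the bolting tray.

Request:
{"fn": "play_rows", "kwargs": {"motion": [[[1.265,-3.866,0,0,0,0,240],[1.265,-3.866,0,0,0,0,240],[1.265,-3.866,0,0,0,0,240],[1.265,-3.866,0,0,0,0,240],[1.265,-3.866,0,0,0,0,240],[1.265,-3.866,0,0,0,0,240],[1.265,-3.866,0,0,0,0,240],[1.265,-3.866,0,0,0,0,240],[1.265,-3.866,0,0,0,0,240],[1.265,-3.866,0,0,0,0,240]]]}}

```text
t: 31.75
tcp_pos: [0.4617, -0.0653, 0.3722]
eef_rot: [-0.001, 0.03, 1.0, 0.0]
wrist_force: [0.9, -0.6, -2.0]
gripper_width: 0.0146
```

Request:
{"fn": "play_rows", "kwargs": {"motion": [[[1.265,-3.866,0,0,0,0,240],[0,0,0,0,0,0,240],[0,0,3,0,0,0,240],[0,0,4,0,0,0,240],[0,0,4,0,0,0,240],[0,0,2,0,0,0,240],[0,0,0,0,0,0,240],[0,0,0,0,0,0,240]]]}}

```text
t: 32.55
tcp_pos: [0.4482, -0.1016, 0.2429]
eef_rot: [-0.001, 0.03, 1.0, 0.0]
wrist_force: [0.7, -0.4, -1.9]
gripper_width: 0.0143
```

```bash
python3 p.py .4486 -.1021 .0075 86.6;python3 - <<'E'
from h import *
for n in('scene','top'):
    s=snap(n); im=cv2.cvtColor(s['pixels'],cv2.COLOR_RGB2BGR)
    c=proj(s,[.45,-.1,.06])[0].astype(int); im=im[max(0,c[1]-65):c[1]+65,max(c[0]-70,0):c[0]+70]
    cv2.imwrite(f'pics/a12{n}.png',cv2.resize(im,None,fx=4.5,fy=4.5,interpolation=cv2.INTER_CUBIC))
E
```

```text
t 32.5 tip [ 0.4479 -0.1015  0.0609] yaw 86.6 j [-0.25  0.46  2.08  0.    0.6  -1.76] w 0.0143 F [ 0.7 -0.4 -1.9]
turn az -0.000 (alt 3.141) | then shift cm [-0.08 -0.06  5.34] tilt [-0.     0.002 -0.   ]
```

View pics/a12scene.png

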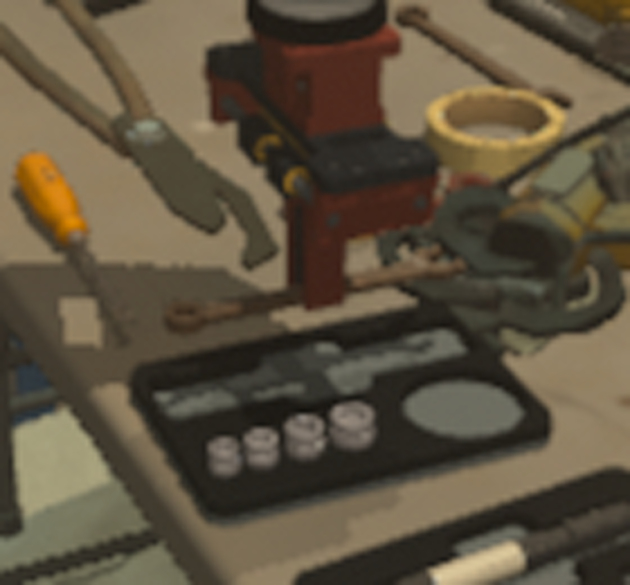

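View pics/a12top.png

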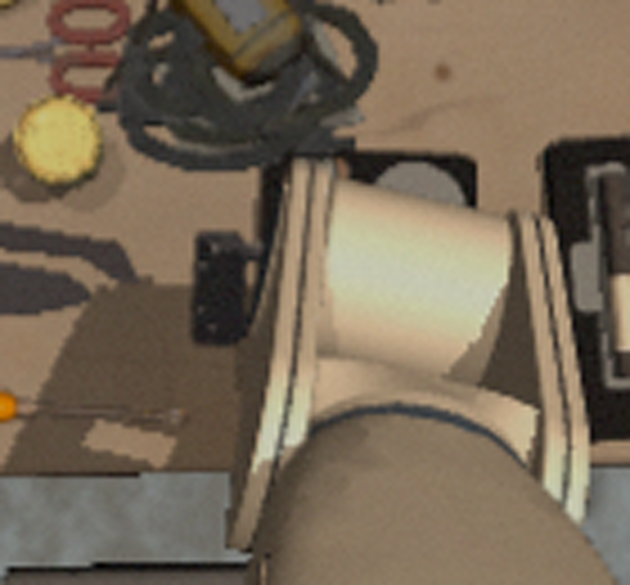

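```bash
python3 - <<'E'
from h import *
s=snap('scene'); c=proj(s,[.45,-.1,.06])[0].astype(int); o=np.array([c[0]-70,c[1]-65])
a=np.radians(-3.4);d=np.array([np.cos(a),np.sin(a),0])
obs=r.get_obs(); p=np.array(obs['tcp_pos']); p[2]-=.182-.004
for k in(-.0895,0,.0895): print(k,(proj(s,p+k*d)[0]+.5-o)*4.5)
im=cv2.cvtColor(s['pixels'],cv2.COLOR_RGB2BGR)[o[1]:o[1]+130,o[0]:o[0]+140]
im=cv2.resize(im,None,fx=4.5,fy=4.5,interpolation=cv2.INTER_CUBIC)
for k in(-.0895,.0895):
  q=((proj(s,p+k*d)[0]+.5-o)*4.5).astype(int); cv2.line(im,(q[0],q[1]-15),(q[0],q[1]+15),(0,255,0),1)
cv2.imwrite('pics/a13.png',im)
E
```

```text
-0.0895 [166.88697307 320.00763046]
0 [317.81493773 288.22107428]
0.0895 [460.17002147 258.25032017]
```

View pics/a13.png

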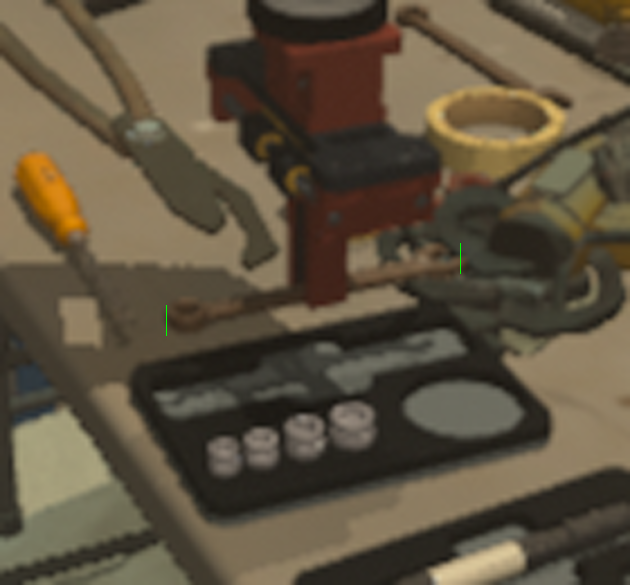

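Request:
{"fn": "play_rows", "kwargs": {"motion": [[[0,-0.03,1.5,0,0,0,240],[0,0,1.5,0,0,0,240],[0,0,1,0,0,0,240],[0,0,0.5,0,0,0,240],[0,0,0.2,0,0,0,240],[0,0,0.1,0,0,0,240],[0,0,0,0,0,0,240]]]}}

```text
t: 33.4
tcp_pos: [0.4484, -0.1023, 0.1955]
eef_rot: [0.0, 0.03, 1.0, -0.0]
wrist_force: [-0.3, 0.3, -1.5]
gripper_width: 0.0149
```

```bash
python3 p.py .4486 -.1021 .0075 86.6; python3 - <<'E'
from h import *
s=snap('scene'); c=proj(s,[.45,-.1,.03])[0].astype(int); o=np.array([c[0]-70,c[1]-65])
im=cv2.cvtColor(s['pixels'],cv2.COLOR_RGB2BGR)[o[1]:o[1]+130,o[0]:o[0]+140]
cv2.imwrite('pics/a14.png',cv2.resize(im,None,fx=4.5,fy=4.5,interpolation=cv2.INTER_CUBIC))
E
```

```text
t 33.4 tip [ 0.4485 -0.1023  0.0135] yaw 86.6 j [-0.25  0.57  2.09 -0.    0.49 -1.76] w 0.0149 F [-0.3  0.3 -1.5]
turn az -0.000 (alt 3.141) | then shift cm [-0.01  0.02  0.6 ] tilt [ 0.    -0.001 -0.   ]
```

View pics/a14.png

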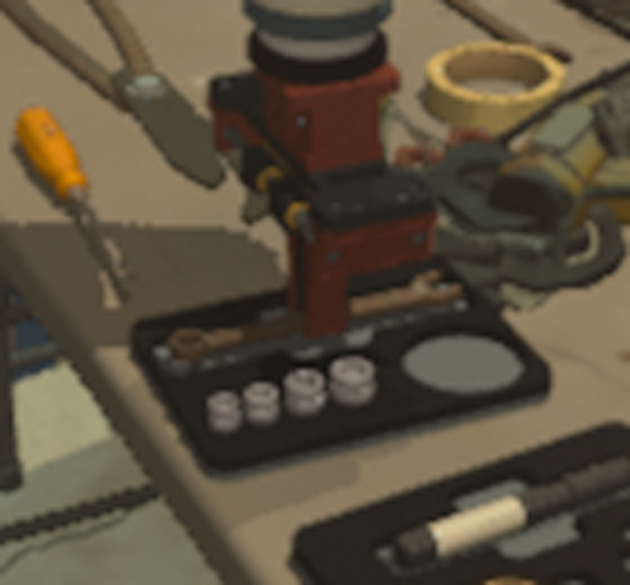

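Request:
{"fn": "play_rows", "kwargs": {"motion": [[[0,0,0.3,0,0,0,240],[0,0,0.2,0,0,0,240],[0,0,0.05,0,0,0,240],[0,0,0,0,0,0,165],[0,0,0,0,0,0,165],[0,0,0,0,0,0,165],[0,0,0,0,0,0,165],[0,0,-0.5,0,0,0,165],[0,0,-2,0,0,0,165],[0,0,-4,0,0,0,165]]]}}

```text
t: 34.45
tcp_pos: [0.4473, -0.102, 0.2538]
eef_rot: [-0.002, 0.03, 1.0, 0.001]
wrist_force: [1.5, -0.3, -1.2]
gripper_width: 0.0315
```

Request:
{"fn": "play_rows", "kwargs": {"motion": [[[0,0,-4,0,0,0,165],[0,0,-4,0,0,0,60],[0,0,-4,0,0,0,10],[0,0,-2,0,0,0,10],[0,0,0,0,0,0,10],[0,0,0,0,0,0,10]]]}}

```text
t: 35.05
tcp_pos: [0.4478, -0.1022, 0.3948]
eef_rot: [0.0, 0.03, 1.0, -0.0]
wrist_force: [0.5, -0.4, -0.2]
gripper_width: 0.0677
```

```bash
python3 p.py .556 .0695 .2 60; python3 - <<'E'
from h import *
s=snap('scene'); c=proj(s,[.45,-.1,.03])[0].astype(int); o=np.array([c[0]-70,c[1]-65])
im=cv2.cvtColor(s['pixels'],cv2.COLOR_RGB2BGR)[o[1]:o[1]+130,o[0]:o[0]+140]
cv2.imwrite('pics/a15.png',cv2.resize(im,None,fx=4.5,fy=4.5,interpolation=cv2.INTER_CUBIC))
E
```

```text
t 35.0 tip [ 0.448  -0.1022  0.2128] yaw 86.6 j [-0.25  0.19  1.99  0.    0.96 -1.76] w 0.0677 F [ 0.5 -0.4 -0.2]
turn az 0.464 (alt -2.678) | then shift cm [-0.77 20.27  1.28] tilt [ 0.    -0.001 -0.   ]
```

View pics/a15.png

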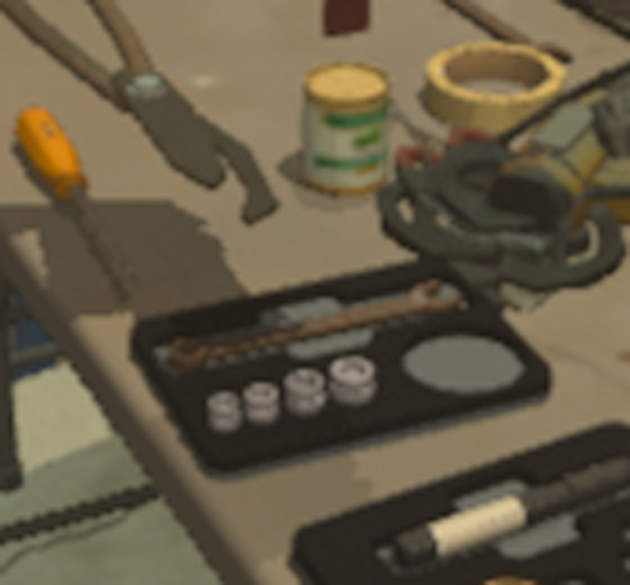

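```bash
python3 - <<'E'
from h import *
w=cloud(snap('top')); P=w.reshape(-1,3); P=P[np.isfinite(P[:,2])]
c=np.array([.556,.0695])
k=(P[:,2]>.06)&(P[:,2]<.085)&(np.hypot(*(P[:,:2]-c).T)<.045); print('tin now',P[k].mean(0))
for yaw in(0,15,30,45,60,75,86):
    a=np.radians(yaw);d=np.array([np.cos(a),np.sin(a)]);n=np.array([-d[1],d[0]])
    u=(P[:,:2]-c)@d;v=(P[:,:2]-c)@n
    f=(abs(u)>.035)&(abs(u)<.065)&(abs(v)<.016); b=(abs(u)<.095)&(abs(v)<.043)&(np.hypot(u,v)>.035)
    print(yaw,P[f,2].max().round(3),np.sort(P[b,2])[-5].round(3))
c=np.array([.5061,-.1726])
for yaw in(60,75,86,90,100,110):
    a=np.radians(yaw);d=np.array([np.cos(a),np.sin(a)]);n=np.array([-d[1],d[0]])
    u=(P[:,:2]-c)@d;v=(P[:,:2]-c)@n
    b=(abs(u)<.095)&(abs(v)<.043);print('place',yaw,np.sort(P[b,2])[-5].round(3))
E
python3 p.py .556 .0695 .2 45
```

```text
tin now [0.55611841 0.06957586 0.0690685 ]
0 0.02 0.031
15 0.019 0.031
30 0.008 0.028
45 0.005 0.02
60 0.004 0.021
75 0.023 0.041
86 0.023 0.047
place 60 0.557
place 75 0.556
place 86 0.561
place 90 0.563
place 100 0.565
place 110 0.566
t 35.1 tip [ 0.4473 -0.102   0.2115] yaw 86.6 j [-0.25  0.19  1.99  0.    0.96 -1.76] w 0.0753 F [ 0.5 -0.2 -0.3]
turn az 0.726 (alt -2.416) | then shift cm [ 4.44 19.82  1.15] tilt [-0.     0.002 -0.   ]
```

Request:
{"fn": "play_rows", "kwargs": {"motion": [[[0,0,0,0,0,0.138,0],[0,0,0,0,0,0.138,0],[0,0,0,0,0,0.138,0],[0,0,0,0,0,0.138,0],[0.19,4.06,0,0,0,0,0],[0.19,4.06,0,0,0,0,0],[0.19,4.06,0,0,0,0,0],[0.19,4.06,0,0,0,0,0],[0.19,4.06,0,0,0,0,0],[0,0,3,0,0,0,0]]], "force": 30}}

```text
t: 36.15
tcp_pos: [0.5603, 0.0729, 0.3658]
eef_rot: [0.003, 0.3, 0.954, 0.002]
wrist_force: [0.1, -0.0, 0.1]
gripper_width: 0.0875
```

Request:
{"fn": "play_rows", "kwargs": {"motion": [[[0,0,4,0,0,0,0],[0,0,2,0,0,0,0],[0,0,0,0,0,0,0],[0,0,0,0,0,0,0]]]}}

```text
t: 36.55
tcp_pos: [0.5569, 0.0693, 0.3037]
eef_rot: [-0.001, 0.301, 0.954, -0.001]
wrist_force: [1.5, -1.0, 0.5]
gripper_width: 0.0882
```

```bash
python3 p.py .556 .0695 .034 55;python3 - <<'E'
from h import *
s=snap('scene'); c=proj(s,[.556,.07,.08])[0].astype(int); o=np.array([c[0]-70,c[1]-65])
im=cv2.cvtColor(s['pixels'],cv2.COLOR_RGB2BGR)[o[1]:o[1]+130,o[0]:o[0]+140]
cv2.imwrite('pics/a16.png',cv2.resize(im,None,fx=4.5,fy=4.5,interpolation=cv2.INTER_CUBIC))
E
```

```text
t 36.5 tip [0.5564 0.0693 0.1217] yaw 54.9 j [ 0.1   0.47  1.84  0.    0.84 -0.86] w 0.0882 F [ 1.5 -1.   0.5]
turn az -0.001 (alt 3.141) | then shift cm [ 0.04 -0.01  8.77] tilt [0.002 0.002 0.   ]
```

View pics/a16.png

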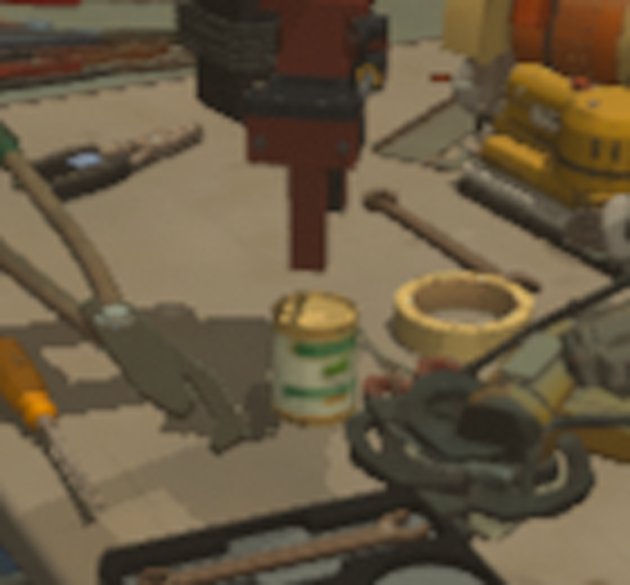

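Request:
{"fn": "play_rows", "kwargs": {"motion": [[[0,0,2,0,0,0,0],[0,0,2.5,0,0,0,0],[0,0,2.2,0,0,0,0],[0,0,1.5,0,0,0,0],[0,0,0.5,0,0,0,0],[0,0,0,0,0,0,0],[0,0,0,0,0,0,0]]]}}

```text
t: 37.3
tcp_pos: [0.5576, 0.0694, 0.2186]
eef_rot: [0.001, 0.301, 0.954, 0.0]
wrist_force: [-0.9, -0.0, 0.2]
gripper_width: 0.0879
```

```bash
python3 p.py .556 .0695 .034 55
```

```text
t 37.3 tip [0.5578 0.0694 0.0366] yaw 54.9 j [ 0.1   0.61  1.86  0.    0.67 -0.86] w 0.0879 F [-0.9 -0.   0.2]
turn az -0.001 (alt 3.141) | then shift cm [ 0.15 -0.1   0.26] tilt [-0.001 -0.001  0.   ]
```

Request:
{"fn": "play_rows", "kwargs": {"motion": [[[0.13,-0.1,0.2,0,0,0,0],[0,0,0,0,0,0,0],[0,0,0,0,0,0,60],[0,0,0,0,0,0,80],[0,0,0,0,0,0,120],[0,0,0,0,0,0,120],[0,0,0,0,0,0,120],[0,0,0,0,0,0,120]]]}}

```text
t: 38.1
tcp_pos: [0.5554, 0.0693, 0.2157]
eef_rot: [0.0, 0.301, 0.954, 0.0]
wrist_force: [-0.6, 0.2, 1.2]
gripper_width: 0.057
```

```bash
python3 p.py .556 .0695 .034 88
```

```text
t 38.1 tip [0.5554 0.0693 0.0337] yaw 54.9 j [ 0.1   0.61  1.87 -0.    0.66 -0.86] w 0.0570 F [-0.6  0.2  1.2]
turn az -0.577 (alt 2.565) | then shift cm [-0.06  0.02 -0.03] tilt [-0. -0.  0.]
```

Request:
{"fn": "play_rows", "kwargs": {"motion": [[[0,0,-1,0,0,0,120],[0,0,-3,0,0,0,120],[0,0,-4,0,0,0,120],[0,0,-4,0,0,0,120],[0,0,-3,0,0,-0.115,120],[0,0,0,0,0,-0.115,120],[0,0,0,0,0,-0.115,120],[0,0,0,0,0,-0.115,120],[0,0,0,0,0,-0.117,120],[0,0,0,0,0,0,120]]]}}

```text
t: 39.1
tcp_pos: [0.5551, 0.0693, 0.366]
eef_rot: [-0.0, 0.017, 1.0, -0.0]
wrist_force: [0.2, 0.1, -2.6]
gripper_width: 0.0566
```

```bash
python3 p.py .5061 -.1726 .18 88
```

```text
t 39.1 tip [0.5551 0.0693 0.184 ] yaw 88.1 j [ 0.1   0.38  1.81 -0.    0.96 -1.43] w 0.0566 F [ 0.2  0.1 -2.6]
turn az 0.001 (alt -3.140) | then shift cm [  4.05 -24.34   0.4 ] tilt [0. 0. 0.]
```

Request:
{"fn": "play_rows", "kwargs": {"motion": [[[0.675,-4.06,0,0,0,0,120],[0.675,-4.06,0,0,0,0,120],[0.675,-4.06,0,0,0,0,120],[0.675,-4.06,0,0,0,0,120],[0.675,-4.06,0,0,0,0,120],[0.675,-4.06,0,0,0,0,120],[0,0,3,0,0,0,120],[0,0,4,0,0,0,120],[0,0,3,0,0,0,120],[0,0,0,0,0,0,120]]]}}

```text
t: 40.1
tcp_pos: [0.5047, -0.1723, 0.2624]
eef_rot: [-0.004, 0.019, 1.0, 0.001]
wrist_force: [-0.1, -0.7, -2.0]
gripper_width: 0.0569
```

Request:
{"fn": "play_rows", "kwargs": {"motion": [[[0,0,0,0,0,0,120],[0,0,0,0,0,0,120]]]}}

```text
t: 40.3
tcp_pos: [0.5072, -0.1729, 0.2673]
eef_rot: [0.001, 0.018, 1.0, -0.0]
wrist_force: [-0.1, 0.5, -3.3]
gripper_width: 0.0565
```

```bash
python3 p.py .5061 -.1726 .0402 88;python3 - <<'E'
from h import *
s=snap('scene'); c=proj(s,[.49,-.15,.06])[0].astype(int); o=np.array([c[0]-70,c[1]-65])
im=cv2.cvtColor(s['pixels'],cv2.COLOR_RGB2BGR)[o[1]:o[1]+130,o[0]:o[0]+140]
cv2.imwrite('pics/a17.png',cv2.resize(im,None,fx=4.5,fy=4.5,interpolation=cv2.INTER_CUBIC))
E
```

```text
t 40.3 tip [ 0.5077 -0.1731  0.0853] yaw 88.0 j [-0.35  0.5   1.91  0.    0.73 -1.89] w 0.0565 F [-0.1  0.5 -3.3]
turn az -0.001 (alt 3.141) | then shift cm [0.16 0.04 4.51] tilt [ 0.001 -0.002 -0.   ]
```

View pics/a17.png

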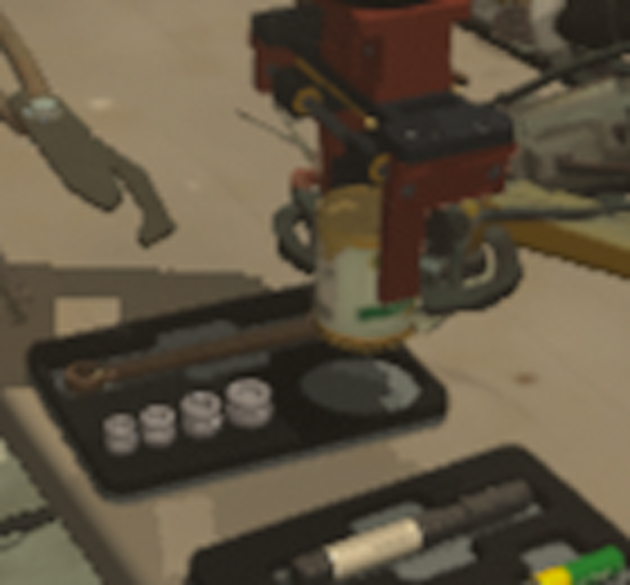

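Request:
{"fn": "play_rows", "kwargs": {"motion": [[[0.05,0.03,1,0,0,0,120],[0,0,1,0,0,0,120],[0,0,0.7,0,0,0,120],[0,0,0.3,0,0,0,120],[0,0,0,0,0,0,120],[0,0,0,0,0,0,120]]]}}

```text
t: 40.95
tcp_pos: [0.506, -0.1724, 0.2355]
eef_rot: [-0.0, 0.017, 1.0, 0.0]
wrist_force: [-0.1, 0.2, -1.9]
gripper_width: 0.057
```

```bash
python3 p.py .5061 -.1726 .0402 88;python3 - <<'E'
from h import *
s=snap('scene'); c=proj(s,[.49,-.15,.04])[0].astype(int); o=np.array([c[0]-70,c[1]-65])
im=cv2.cvtColor(s['pixels'],cv2.COLOR_RGB2BGR)[o[1]:o[1]+130,o[0]:o[0]+140]
cv2.imwrite('pics/a18.png',cv2.resize(im,None,fx=4.5,fy=4.5,interpolation=cv2.INTER_CUBIC))
E
```

```text
t 41.0 tip [ 0.5059 -0.1724  0.0535] yaw 88.0 j [-0.35  0.55  1.92 -0.    0.67 -1.89] w 0.0570 F [-0.1  0.2 -1.9]
turn az 0.000 (alt -3.141) | then shift cm [-0.02 -0.02  1.33] tilt [-0.  0. -0.]
```

View pics/a18.png

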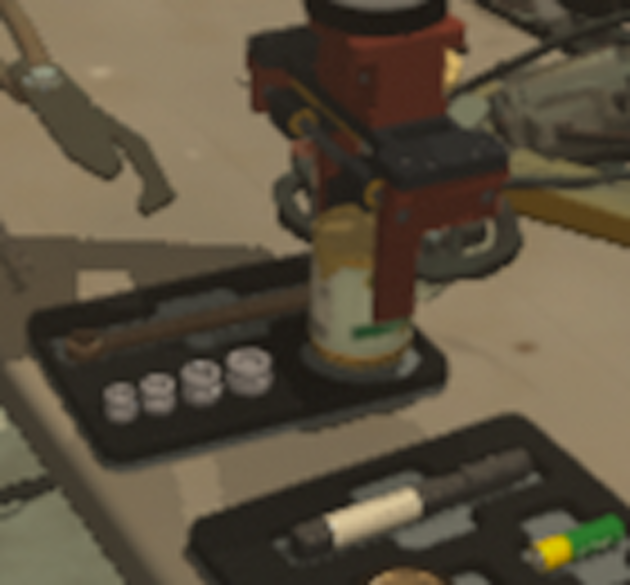

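Request:
{"fn": "play_rows", "kwargs": {"motion": [[[0,0,0.6,0,0,0,120],[0,0,0.4,0,0,0,120],[0,0,0.25,0,0,0,120],[0,0,0,0,0,0,120],[0,0,0,0,0,0,120]]]}}

```text
t: 41.5
tcp_pos: [0.5059, -0.1724, 0.2231]
eef_rot: [-0.0, 0.017, 1.0, 0.0]
wrist_force: [0.3, -0.3, -2.1]
gripper_width: 0.0569
```

```bash
python3 p.py .5061 -.1726 .0402 88
```

```text
t 41.5 tip [ 0.5059 -0.1724  0.0411] yaw 88.0 j [-0.35  0.57  1.92 -0.    0.64 -1.89] w 0.0569 F [ 0.3 -0.3 -2.1]
turn az 0.000 (alt -3.141) | then shift cm [-0.02 -0.02  0.09] tilt [-0.  0. -0.]
```

Request:
{"fn": "play_rows", "kwargs": {"motion": [[[0,0,0.1,0,0,0,120],[0,0,0,0,0,0,120],[0,0,0,0,0,0,75],[0,0,0,0,0,0,20],[0,0,0,0,0,0,20],[0,0,0,0,0,0,20],[0,0,-1,0,0,0,20],[0,0,-3,0,0,0,20],[0,0,-4,0,0,0,20],[0,0,-4,0,0,0,20]]]}}

```text
t: 42.5
tcp_pos: [0.5056, -0.1723, 0.3438]
eef_rot: [-0.0, 0.017, 1.0, 0.0]
wrist_force: [0.8, -0.3, 0.6]
gripper_width: 0.081
```

Request:
{"fn": "play_rows", "kwargs": {"motion": [[[0,0,-4,0,0,0,20],[0,0,-4,0,0,0,20],[0,4.5,0,0,0,0,20],[0,4.5,0,0,0,0,20],[0,4.5,0,0,0,0,20],[0,4.5,0,0,0,0,20],[0,4.5,0,0,0,0,20],[0,4.5,0,0,0,0,20],[0,4.5,0,0,0,0,20],[0,4.5,0,0,0,0,20]]]}}

```text
t: 43.5
tcp_pos: [0.518, 0.1892, 0.4231]
eef_rot: [0.0, 0.017, 1.0, 0.0]
wrist_force: [0.8, -0.2, -0.6]
gripper_width: 0.0811
```

```bash
python3 - <<'E'
from h import *
for n in('scene','top'):
    s=snap(n); np.savez('/tmp/'+n+'2.npz',**s); im=cv2.cvtColor(s['pixels'],cv2.COLOR_RGB2BGR)
    c=proj(s,[.45,-.23,.01])[0].astype(int); im=im[max(0,c[1]-65):c[1]+65,max(c[0]-80,0):c[0]+80]
    cv2.imwrite(f'pics/b1{n}.png',cv2.resize(im,None,fx=4.5,fy=4.5,interpolation=cv2.INTER_CUBIC))
    save(s,f'full2{n}.png')
print(r.get_obs()['t'])
from fit import *
w=cloud(dict(np.load('/tmp/top2.npz')))
P=w.reshape(-1,3);P=P[np.isfinite(P[:,2])]
M=(.453,-.338,-1.5325);B=(.4462,-.135,-1.6305)
for nm,q,c,hw in(('marker',M,(-32,8),(7,62)),('batt',M,(33,62),(5,22)),('tape',M,(36,-40),(24,24)),('span',B,(-34,0),(6,85)),('tin',B,(34,62),(24,24))):
    l=loc(P[:,:2],q); k=(abs(l[:,0]-c[0])<hw[0])&(abs(l[:,1]-c[1])<hw[1]); z=P[k,2]*1000; print(nm,k.sum(),np.percentile(z,[50,80,95]).round(1))
    if nm=='span':
        for a in range(-80,81,20):
            kk=k&(abs(l[:,1]-a)<10); print('  ',a,np.median(P[kk,2]*1000).round(1))
E
```

```text
43.6
marker 241 [20.9 23.2 25.6]
batt 69 [18.5 21.5 23.3]
tape 264 [18.  24.2 26.9]
span 228 [13.5 15.5 16.9]
   -80 6.7
   -60 15.2
   -40 13.2
   -20 13.3
   0 13.5
   20 13.5
   40 13.7
   60 14.5
   80 7.2
tin 287 [74.6 76.7 78.3]
```

View pics/b1scene.png

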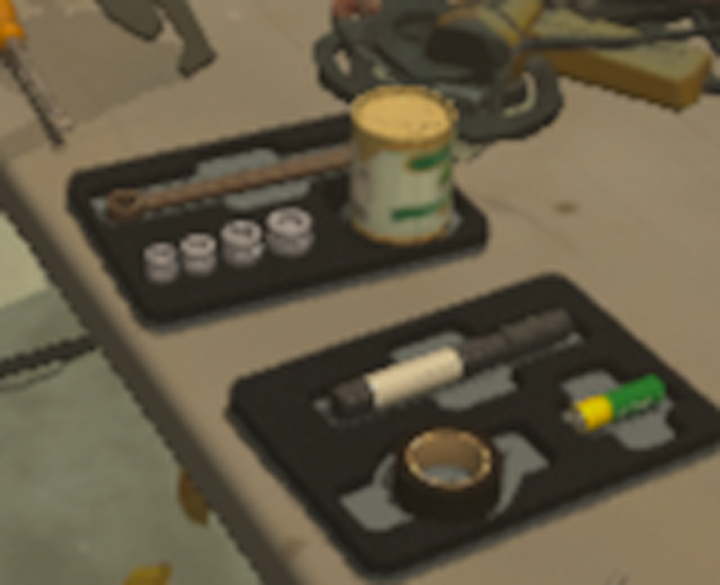

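View pics/b1top.png

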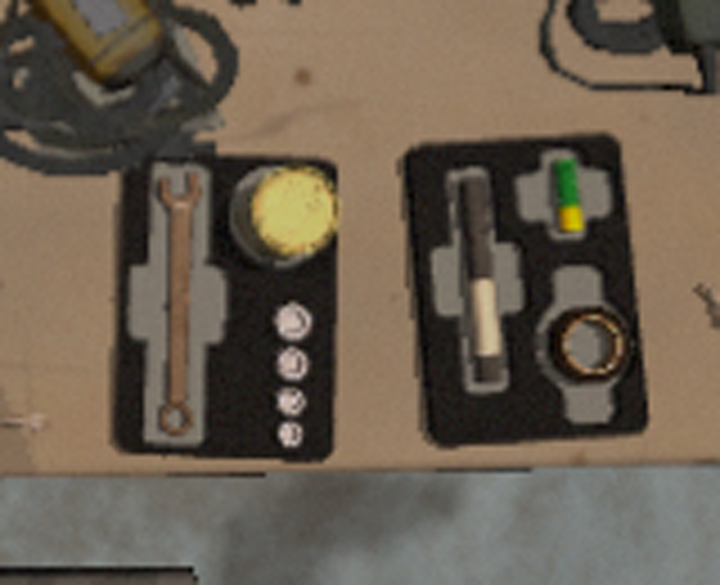

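View pics/full2scene.png

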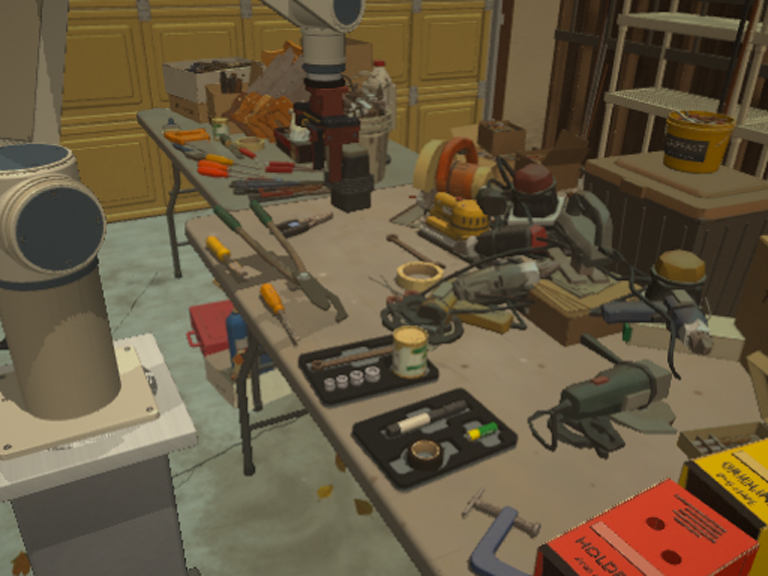

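Request:
{"fn": "play_rows", "kwargs": {"motion": [[[0,0,0,0,0,0,20],[0,0,0,0,0,0,20],[0,0,0,0,0,0,20]]]}}

```text
t: 43.9
tcp_pos: [0.5184, 0.186, 0.4223]
eef_rot: [-0.0, 0.018, 1.0, -0.0]
wrist_force: [0.2, -0.2, 0.1]
gripper_width: 0.0809
```

```bash
python3 - <<'E'
from h import *
o=r.get_obs(); print(o['t'],np.abs(o['qvel']).max(),o['wrist_force'])
print(r.hand_in())
E
```

```text
43.9 0.005485637892953829 [ 0.20442544 -0.15996037  0.14411522]
the job is handed in; nothing more can be done
None
```

I put the marker, black tape and battery into the marking-out tray, then the short spanner and the tin into the bolting-up tray. I handed in at 43.9 s with the arm clear and still.

- **Position:** the last top and scene pictures show each item inside its own cut-out, with the tape flat and the tin upright.
- **Depth:** heights from the top camera fit every item resting on its 6 mm floor:

| Item | Measured (mm) | Expected (mm) |
|---|---|---|
| Spanner shank | about 13.5, level along its length | 14 |
| Tape top | about 25 | 25 |
| Marker top | about 21–25 | 24 |
| Battery top | about 21–23 | 22 |
| Tin top | 74.6 | 78 |

- **One reading that disagreed:** the tin's top reads 3.4 mm low. It also read about 3 mm low on the table, and it rose 5.6 mm between the two, so I take it as sitting on the floor.
- **Spanner:** it drooped a few millimetres at the open end while being carried, but it lay flat once released.
- **Bystanders:** the long spanner, masking tape and screwdriver look unmoved in the final scene picture. I did not measure their positions.

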